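# Sort mixed supplies into a divided tray and slide it into its holder

### The arm

A 7-joint arm with a two-finger parallel gripper is mounted at the origin on a cart in front of the work surface, level with it; the furniture and walls round the work are solid. World frame = base frame: x ahead of the robot, y to its left, z up, the work surface at z = 0. Lengths are in m, angles in rad, forces in N, time in s.
With the tool pointing down it reaches from about 0.35 to 0.775 m from the base axis. Payload 3.1 kg.
Tool frame: the origin (TCP) lies at the very end of the fingers, on their centre line; the grasp point (between the pads) lies 19 mm behind it; z points along the fingers, x is the direction in which the jaws open and shut, and the axes are right-handed (so a half turn about z gives the same grasp; the last joint's range is limited). The gripper opens to 85 mm and grips with 20 to 120 N. Pads are 22 mm wide; open, the fingers measure 114 mm over their backs; the gripper's body (76 mm by 85 mm) begins 54 mm behind the grasp point. The pads swing forward as they close: fully open they stand 13 mm farther back than shut.
Start: joints at [1.099, 0.311, 0.014, 1.512, -0.004, 1.319, -0.027], TCP at [0.229, -0.5, 0.231] pointing down, gripper open.
Joint ranges: [-2.7, 2.7], [-0.3, 1.91], [-1.27, 1.3], [0.12, 2.57], [-1.44, 4.58], [0.2, 2.03], [-3.05, 3.05]. Speed limits (rad/s): [2.79, 2.79, 3.14, 3.14, 3.14, 3.14, 3.14].

### API

Orientations are given as a 3x3 rotation matrix whose columns are the frame's x, y, z axes.
In Python, from plant import manip, read_camera gives the robot as it stands.
- The arm moves only by the tool move_arm, never from a script. Its argument "deltas" is a list of rows, each an object with "delta_pos": the shift along the tool's x, y, z in cm, a list of three; "twist": the turn, a rotation vector about the tool's x, y, z in rad, a list of three. In form: [{"delta_pos": [dx, dy, dz], "twist": [ax, ay, az]}, ...]. A call has 1 to 5 rows; each row is the pose to reach, as a shift and turn from the pose measured when the call began, along the tool's axes at that moment; what a row does not reach only later rows make up. A row lasts 1/8 s, in which the tool goes at most 62.5 mm and 10.7 degrees, less where a joint would pass 70% of its speed; a pose out of reach is approached as far as the arm can. A call with a gripper value outside its range is refused whole. "gripper" is the finger opening in cm, from 0 to 8.54, set as the call begins (left out, the last holds). The fingers move at their own pace and stop on an object; "grip_force" is the grip in N (left out, the last holds). Time passes only in rows, so rows that repeat a pose let the fingers close. It gives the time, the measured TCP pose, the force and the opening at its end, in the units of the state.
- manip.get_obs(): the state, without advancing time (a new reading comes with each control period).
- read_camera(name): name is "scene" or "side" or "wrist"; returns a dict with "img" (420x560x3 uint8, blue, green, red), "K" (3x3 intrinsics, pixels), "R" (3x3) and "t" (3): a world point X has camera coordinates R X + t; the wrist camera has in their place "hand_eye" (4x4, takes a point from camera to tool coordinates, whose origin is the TCP and whose axes are the tool frame's). Camera axes: x right, y down, z forward; pixel columns grow to the right and rows downward; lengths in m; the calibration is good to about 2 mm. A picture is of the moment at which its call begins: read the wrist's pose just before it. There is no depth.
- manip.finish_job(): hands the job in, once; it reports no verdict.
The state is a dict: "t": time; "qpos": joint angles; "qd": joint speeds; "joint_efforts": joint torques, N m; "position": TCP position; "orientation": TCP orientation; "ft_force": force on the tool from outside, world axes, zero at the start; "ft_torque": the same for the moment, N m; "opening": opening from 0.0 (shut) to 1.0 (fully open).
Only numpy, scipy, OpenCV 4.12 (cv2) and the standard library are available. Lean on these libraries where they do the work, as an engineer would, in place of code of your own. Each camera call takes 0.05 s, during which the arm holds its last target. There are 200 camera calls.

### The job

Sort the three loose supplies into the divided grey tray: stand the light blue carton upright on the blue floor with the white carton that is there already, and lay the stapler (on its base) and the marker next to each other, flat on the yellow floor of the other compartment. Then slide the loaded tray along the worktop into the aluminium holder until it is fully home against the back stop, with both cartons still upright and everything in its compartment, and let go. Leave the radio, the pocket scale and the vial beside the radio where they are.

Things in the scene. Friction and masses are not known exactly. Their poses are not given: they have to be found in the camera images.
- tray: loose grey tray, 190 (x) x 170 (y) x 30 mm, walls and floor 4 mm, 0.5 kg; origin under the centre of its floor, z up. A 4 mm divider along x (at y = +5 mm) parts the yellow-floored compartment (182 x 84 mm inside, at -y) from the blue-floored one (182 x 74 mm, at +y). It enters the holder +x end first; a orange grip tab stands outside its -x end
- tray_tab (a point): middle of the tray's orange upright grip tab, 135 mm towards -x from the tray's origin (40 mm outside the end wall) and 55 mm above its underside; axes as the tray. The tab is 10 mm thick (x), 44 mm wide (y) and its top is 75 mm above the worktop
- stationery_side (a point): centre of the yellow floor (top face, 4 mm above the tray's underside), compartment for stationery; axes as the tray
- carton_side (a point): centre of the blue floor (top face, 4 mm above the tray's underside), compartment for cartons; axes as the tray
- holder: fixed aluminium holder, 40 mm high: two side channels and a back stop, open at -x, flared mouth 98 mm from the origin. Origin and axes are those of tray when fully home. 4 mm play each side; lips 36 mm up overhang the tray's side walls, so it only goes in by sliding along the worktop towards the holder's +x. Home, the tray sticks out 20 mm, its tab outside
- carton_blue: light blue and purple carton, 56 (x) x 34 (y) x 70 mm tall, standing; origin at the centre of its underside, z up; grasp across y
- carton_white: white and orange carton, 60 (x) x 30 (y) x 78 mm tall, standing from the start on the blue floor, near the tab end of the tray, its x across the tray; origin at the centre of its underside, z up
- stapler: black desk stapler, 150 (x) x 34 (y) x 48 mm tall, standing on its base; origin at the centre of its underside, z up. The base is 34 mm wide up to 7 mm; the upper arm, 20 mm wide, 29 to 48 mm high, can be grasped across y (it does not open)
- marker: white felt marker with red cap, lying along its x, 134 x 15 x 15 mm; origin at the middle of its underside, z up as it lies at the start
- radio: black two-way radio lying down, 151 x 58 x 31 mm, bystander; origin under its centre
- scale: black closed pocket scale, 126 x 68 x 23 mm, bystander; origin under its centre
- vial_spare: white-capped vial on the right, beside the radio, 36 mm diameter, 56 mm tall, bystander; origin under its centre

How it is judged:
On the way:
1. the three supplies and the white carton are sorted into their compartments while the tray is still outside the holder (more than 100 mm short of home) (x of carton_blue in the frame of carton_side between -0.085 and 0.085 m and y of carton_blue in the frame of carton_side between -0.032 and 0.032 m and z of carton_blue in the frame of carton_side between -0.006 and 0.01 m and angle between each of carton_blue, carton_white's own z axis and vertical below 0.15 rad and x of carton_white in the frame of carton_side between -0.085 and 0.085 m and y of carton_white in the frame of carton_side between -0.032 and 0.032 m and z of carton_white in the frame of carton_side between -0.006 and 0.01 m and x of stapler in the frame of stationery_side between -0.04 and 0.04 m and y of stapler in the frame of stationery_side between -0.04 and 0.04 m and z of stapler in the frame of stationery_side between -0.006 and 0.015 m and angle between stapler's own z axis and vertical below 0.25 rad and x of marker in the frame of stationery_side between -0.05 and 0.05 m and y of marker in the frame of stationery_side between -0.042 and 0.042 m and z of marker in the frame of stationery_side between -0.006 and 0.025 m and x of tray in the frame of holder below -0.1 m), for 0.2 s.
At the end, for the whole second after the job is handed in: Tray home in holder (8 mm of back stop, 10 mm sideways, 0.06 rad). Both cartons upright (0.15 rad) on the blue floor; stapler on its base (0.25 rad) and marker lying (under 25 mm above the floor) in the yellow-floored compartment. All at rest (20 mm/s) (x of tray in the frame of holder above -0.008 m and y of tray in the frame of holder between -0.01 and 0.01 m and z of tray in the frame of holder below 0.008 m and angle between the x axis of tray and the x axis of holder, either way round below 0.06 rad and x of carton_blue in the frame of carton_side between -0.085 and 0.085 m and y of carton_blue in the frame of carton_side between -0.032 and 0.032 m and z of carton_blue in the frame of carton_side between -0.006 and 0.01 m and angle between each of carton_blue, carton_white's own z axis and vertical below 0.15 rad and x of carton_white in the frame of carton_side between -0.085 and 0.085 m and y of carton_white in the frame of carton_side between -0.032 and 0.032 m and z of carton_white in the frame of carton_side between -0.006 and 0.01 m and x of stapler in the frame of stationery_side between -0.04 and 0.04 m and y of stapler in the frame of stationery_side between -0.04 and 0.04 m and z of stapler in the frame of stationery_side between -0.006 and 0.015 m and angle between stapler's own z axis and vertical below 0.25 rad and x of marker in the frame of stationery_side between -0.05 and 0.05 m and y of marker in the frame of stationery_side between -0.042 and 0.042 m and z of marker in the frame of stationery_side between -0.006 and 0.025 m and linear speed of each of carton_blue, carton_white, stapler, marker, tray below 0.02 m/s); the robot touches nothing.
It fails at once if the radio is moved by more than 30 mm (distance of radio from where it was at the start of the episode above 0.03 m).
It fails at once if the pocket scale is moved by more than 30 mm (distance of scale from where it was at the start of the episode above 0.03 m).
It fails at once if the vial beside the radio is moved by more than 30 mm (distance of vial_spare from where it was at the start of the episode above 0.03 m).
It also fails if it takes over 72 s, if anything falls off the work surface, if the arm or the gripper's body presses on something with over 40 N, if the wrist force passes 120 N, or if a joint passes its speed limit or range.

## Working session

There is one attempt and no reset: what is moved stays moved. The work goes in short steps, Python scripts to look and compute and a tool call to move; the robot and the scene stay as the last step left them, time stands still between calls to the robot, and variables do not carry over. Pictures are saved under pics/ and viewed, about 8 in all and at most 12, crops included, and the job is handed in when it is done.

Besides the shell and the picture viewer there is one more tool, called after "Request:" as name(argument=value, ...), one argument or row to a line, values as JSON. move_arm: Moves the arm, as the interface text tells. Its arguments: {"type":"object","properties":{"deltas":{"type":"array","items":{"type":"object","properties":{"delta_pos":{"type":"array","items":{"type":"number"}},"twist":{"type":"array","items":{"type":"number"}}}}},"gripper":{"type":"number"},"grip_force":{"type":"number"}},"required":["deltas"]}

```bash
mkdir -p pics; ls
cat > h.py <<'E'
import numpy as np, cv2
from plant import manip, read_camera
def snap(n,f):
    c=read_camera(n); cv2.imwrite('pics/'+f,c['img']); return c
def ray(c,uv,z,pose=None):
    d=np.linalg.inv(c['K'])@np.array([uv[0],uv[1],1.])
    if pose is not None:
        p,Rt=pose; H=np.array(c['hand_eye']); o=Rt@H[:3,3]+p; d=Rt@H[:3,:3]@d
    else:
        R=np.array(c['R']); o=-R.T@np.array(c['t']); d=R.T@d
    return o+d*(z-o[2])/d[2]
def proj(c,X):
    p=np.array(c['R'])@X+np.array(c['t']); p=np.array(c['K'])@p; return p[:2]/p[2]
E
python3 - <<'E'
from h import *
import pickle
cs={n:snap(n,n+'0.png') for n in('scene','side')}
pickle.dump(cs,open('cs.pkl','wb'))
for n,c in cs.items(): print(n,c['K'],-np.array(c['R']).T@c['t'])
o=manip.get_obs();print(o['t'],o['position'],o['orientation'])
E
```

```text
pics
scene [[508.84758577   0.         282.87589288]
 [  0.         508.84758577 209.42320154]
 [  0.           0.           1.        ]] [-0.50947477  0.46384706  0.73154984]
side [[499.95131126   0.         276.50232893]
 [  0.         499.95131126 208.47535439]
 [  0.           0.           1.        ]] [0.45792764 0.96952717 0.73758801]
0.1 [ 0.22887256 -0.49938366  0.23031284] [[ 4.16688926e-01 -9.09048575e-01 -1.01354319e-03]
 [-9.09046527e-01 -4.16690142e-01  1.93327815e-03]
 [-2.17977720e-03  1.15782327e-04 -9.99997618e-01]]
```

View pics/scene0.png

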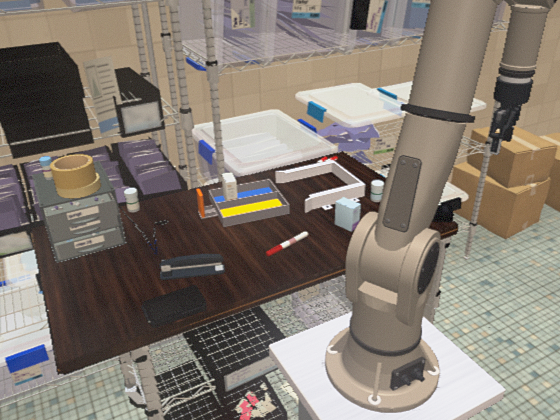

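View pics/side0.png

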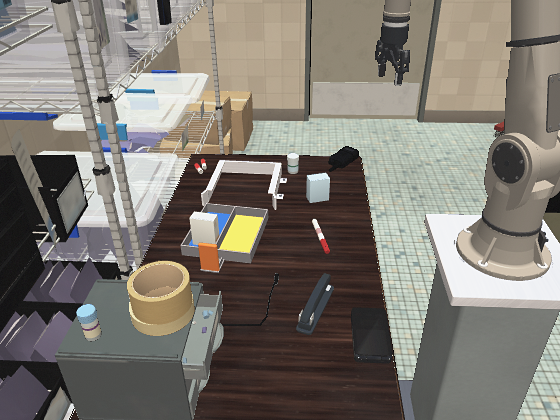

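The scene view shows the tray at about (250,205) with its tab on the left, the holder at (325,185), the carton at (347,214), the marker at (288,243) and the stapler at (192,265). The side view shows the same layout: tray +x points roughly along world -y. Next I'll measure by colour.

```bash
cat > m.py <<'E'
from h import *
import pickle
cs=pickle.load(open('cs.pkl','rb'))
def comp(m,box):
    x0,y0,x1,y1=box; mm=np.zeros_like(m); mm[y0:y1,x0:x1]=m[y0:y1,x0:x1]
    n,l,s,ce=cv2.connectedComponentsWithStats(mm); k=1+np.argmax(s[1:,4]); return (l==k).astype(np.uint8)
rng={'yellow':((24,120,100),(34,255,255),.004),'blue':((100,150,80),(120,255,255),.004),'orange':((5,170,120),(14,255,255),.055),
'red':((172,120,60),(180,255,255),.0075),'lb':((92,25,120),(115,120,255),.035)}
box={'scene':{'yellow':(190,170,320,240),'blue':(190,170,320,240),'orange':(180,170,230,230),'red':(250,220,320,260),'lb':(325,190,362,235)},
'side':{'yellow':(175,190,280,280),'blue':(175,190,280,280),'orange':(190,235,230,280),'red':(300,210,340,260),'lb':(300,165,335,210)}}
for n,c in cs.items():
    hsv=cv2.cvtColor(c['img'],cv2.COLOR_BGR2HSV)
    for k,(a,b,z) in rng.items():
        m=comp(cv2.inRange(hsv,a,b),box[n][k]); pts=cv2.findContours(m,0,2)[0][0]
        q=cv2.boxPoints(cv2.minAreaRect(pts)) if k not in('yellow',) else cv2.approxPolyDP(pts,4,True)[:,0]
        mu=cv2.moments(m,True); ce=(mu['m10']/mu['m00'],mu['m01']/mu['m00'])
        print(n,k,int(m.sum()),np.round(ce,1),ray(c,ce,z).round(3)[:2],'|',[(tuple(np.round(p).astype(int).tolist()),ray(c,p,z).round(3)[:2].tolist()) for p in q])
s=cs['side']['img'][140:370,165:400]; cv2.imwrite('pics/sidec.png',cv2.resize(s,None,fx=2.6,fy=2.6,interpolation=2))
s=cs['scene']['img'][145:330,130:400]; cv2.imwrite('pics/scenec.png',cv2.resize(s,None,fx=2.9,fy=2.9,interpolation=2))
E
python3 m.py
```

```text
scene yellow 436 [250.2 207.3] [ 0.645 -0.034] | [((281, 204), [0.618, -0.119]), ((274, 199), [0.654, -0.115]), ((221, 212), [0.662, 0.049]), ((225, 216), [0.636, 0.047])]
scene blue 145 [253.6 192. ] [ 0.723 -0.081] | [((237, 193), [0.743, -0.037]), ((270, 187), [0.729, -0.139]), ((270, 191), [0.703, -0.128]), ((238, 197), [0.717, -0.028])]
scene orange 118 [200.3 202.1] [0.657 0.106] | [((196, 188), [0.739, 0.09]), ((201, 188), [0.735, 0.075]), ((205, 216), [0.583, 0.122]), ((199, 216), [0.587, 0.135])]
scene red 2 [272.5 249.5] [0.423 0.008] | [((273, 250), [0.42, 0.008]), ((273, 250), [0.42, 0.008]), ((272, 249), [0.425, 0.008]), ((272, 249), [0.425, 0.008])]
scene lb 148 [347.9 203. ] [ 0.483 -0.257] | [((335, 203), [0.501, -0.227]), ((338, 195), [0.534, -0.258]), ((360, 203), [0.466, -0.285]), ((358, 211), [0.436, -0.255])]
side yellow 1046 [241.3 233.3] [ 0.625 -0.038] | [((236, 215), [0.649, -0.119]), ((219, 248), [0.671, 0.025]), ((248, 252), [0.599, 0.037]), ((262, 217), [0.579, -0.112])]
side blue 148 [221.4 219.8] [ 0.684 -0.095] | [((208, 212), [0.726, -0.13]), ((224, 204), [0.69, -0.173]), ((235, 225), [0.647, -0.074]), ((219, 233), [0.681, -0.037])]
side orange 446 [208.5 257.1] [0.674 0.124] | [((198, 244), [0.706, 0.078]), ((216, 242), [0.666, 0.069]), ((219, 270), [0.644, 0.166]), ((201, 272), [0.681, 0.173])]
side red 1 [324. 242.] [ 0.419 -0.005] | [((324, 242), [0.419, -0.005]), ((324, 242), [0.419, -0.005]), ((324, 242), [0.419, -0.005]), ((324, 242), [0.419, -0.005])]
side lb 106 [316.6 193.8] [ 0.437 -0.184] | [((307, 175), [0.465, -0.286]), ((328, 175), [0.405, -0.288]), ((328, 202), [0.408, -0.144]), ((307, 202), [0.462, -0.142])]
```

View pics/sidec.png

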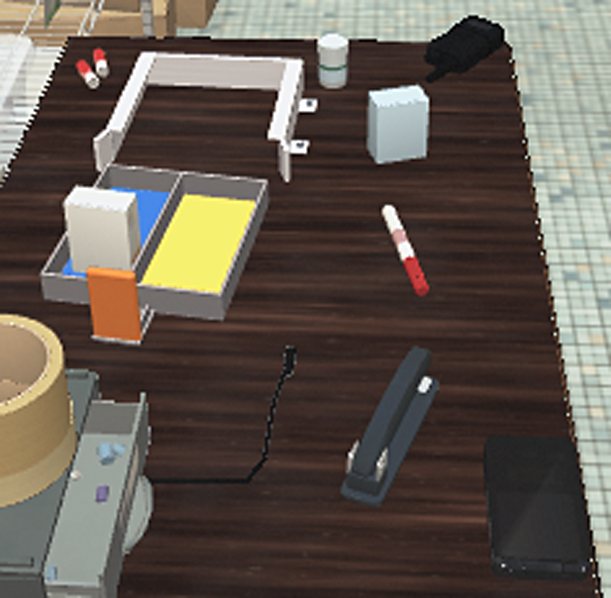

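View pics/scenec.png

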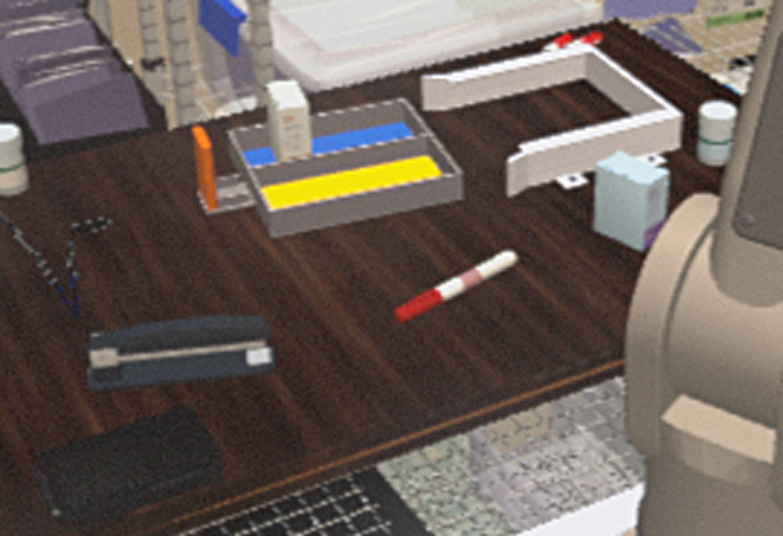

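The crops give usable corners for the tray rim, tab top, carton top, marker ends, stapler arm and holder rim. I'll cast these onto planes at their known heights.

```bash
cat > m2.py <<'E'
from h import *
import pickle
cs=pickle.load(open('cs.pkl','rb'))
P={'side':{'tray rim':(.03,[(103,167),(268,181),(222,296),(42,272)]),'tab top':(.075,[(87,269),(137,269)]),'lb top':(.07,[(368,92),(422,86),(428,99),(375,105)]),'lb bot':(0,[(374,162),(428,154)]),
'marker':(.0075,[(388,208),(423,292)]),'stap arm':(.046,[(417,350),(375,482)]),'stap base':(.0,[(437,380),(378,502),(343,490)]),'yel':(.004,[(187,194),(255,200),(217,289),(144,277)]),
'holder':(.04,[(148,54),(302,60),(290,135),(112,135)]),'vial':(.056,[(333,42)]),'drawer':(.0,[(150,500)]),'white top':(.082,[(68,190),(138,196)]),'flare':(.04,[(97,135),(288,142)])},
'scene':{'tray rim':(.03,[(229,131),(403,99),(462,172),(270,216)]),'tab top':(.075,[(195,130),(207,126)]),'lb top':(.07,[(596,167),(622,152),(669,169),(643,187)]),'lb bot':(0,[(594,225),(640,249)]),
'marker':(.0075,[(513,257),(400,314)]),'stap arm':(.046,[(268,322),(92,338)]),'stap base':(.0,[(273,372),(90,388)]),'holder':(.04,[(586,45),(681,112),(517,155),(440,75)]),'vial':(.056,[(716,107)]),'flare':(.04,[(424,77),(508,157)])}}
for n,d in P.items():
    f,o=(2.6,(165,140)) if n=='side' else (2.9,(130,145))
    for k,(z,l) in d.items():
        print(n,k,[ray(cs[n],(x/f+o[0],y/f+o[1]),z).round(3)[:2].tolist() for x,y in l])
E
python3 m2.py
```

```text
side tray rim [[0.732, -0.128], [0.562, -0.109], [0.588, 0.077], [0.755, 0.049]]
side tab top [[0.698, 0.102], [0.656, 0.1]]
side lb top [[0.465, -0.222], [0.409, -0.236], [0.403, -0.209], [0.458, -0.195]]
side lb bot [[0.458, -0.195], [0.4, -0.214]]
side marker [[0.443, -0.099], [0.411, 0.035]]
side stap arm [[0.42, 0.16], [0.452, 0.306]]
side stap base [[0.401, 0.144], [0.449, 0.282], [0.476, 0.271]]
side yel [[0.647, -0.121], [0.577, -0.113], [0.599, 0.034], [0.669, 0.019]]
side holder [[0.721, -0.356], [0.542, -0.347], [0.545, -0.181], [0.73, -0.174]]
side vial [[0.507, -0.362]]
side drawer [[0.621, 0.288]]
side white top [[0.737, -0.007], [0.671, 0.0]]
side flare [[0.746, -0.174], [0.546, -0.167]]
scene tray rim [[0.754, 0.047], [0.73, -0.137], [0.565, -0.117], [0.581, 0.073]]
scene tab top [[0.691, 0.101], [0.693, 0.088]]
scene lb top [[0.451, -0.194], [0.463, -0.229], [0.416, -0.248], [0.401, -0.21]]
scene lb bot [[0.462, -0.201], [0.407, -0.215]]
scene marker [[0.443, -0.102], [0.414, 0.025]]
scene stap arm [[0.407, 0.145], [0.455, 0.274]]
scene stap base [[0.402, 0.147], [0.454, 0.283]]
scene holder [[0.728, -0.363], [0.546, -0.359], [0.552, -0.171], [0.742, -0.188]]
scene vial [[0.513, -0.376]]
scene flare [[0.747, -0.171], [0.553, -0.161]]
```

Both views agree to within about 10 mm, and the sizes match:
- **Tray:** centre about (0.658, -0.03), yaw -97°.
- **Carton:** (0.434, -0.219), yaw 15.5°.
- **Marker:** (0.428, -0.035), yaw 103°.
- **Stapler:** (0.443, 0.208), yaw 70°.
- **Holder:** origin about (0.642, -0.266).

I'll go and hover over the carton.

```bash
cat >> h.py <<'E'
def plan(*targets):
    "each (X,Y,Z,psi_deg) ; prints delta in tool axes from the previous one (first from measured)"
    from scipy.spatial.transform import Rotation as Ro
    o=manip.get_obs(); p=np.array(o['position']); R=np.array(o['orientation'])
    print('t',o['t'],'tcp',p.round(4),'psi',np.degrees(np.arctan2(R[1,0],R[0,0])).round(1),'q7',round(o['qpos'][6],2),'f',np.round(o['ft_force'],1),'op',round(o['opening'],3))
    for X,Y,Z,ps in targets:
        a=np.radians(ps); c,s=np.cos(a),np.sin(a); T=np.array([[c,s,0],[s,-c,0],[0,0,-1.]])
        d=R.T@(np.array([X,Y,Z])-p)*100; w=Ro.from_matrix(R.T@T).as_rotvec()
        print('delta',d.round(2).tolist(),'twist',w.round(3).tolist(),'rows',round(max(np.linalg.norm(d)/6.25,np.degrees(np.linalg.norm(w))/10.7),1))
        p,R=np.array([X,Y,Z]),T
def pose():
    o=manip.get_obs(); return np.array(o['position']),np.array(o['orientation'])
E
python3 -c "
from h import *
plan((.434,-.219,.2,-74.5))"
```

```text
t 0.1 tcp [ 0.2289 -0.4994  0.2303] psi -65.4 q7 -0.03 f [-0.2  0.1 -0.4] op 1.004
delta [-16.93, -30.33, 3.06] twist [0.0, 0.002, 0.159] rows 5.6
```

Request:
move_arm(
  deltas=[
    {"delta_pos":[-3,-5.4,0.5],"twist":[0,0,0.03]},
    {"delta_pos":[-6.2,-10.9,1],"twist":[0,0,0.06]},
    {"delta_pos":[-9.3,-16.4,1.7],"twist":[0,0,0.1]},
    {"delta_pos":[-12.3,-21.8,2.2],"twist":[0,0,0.13]},
    {"delta_pos":[-15.2,-27,2.7],"twist":[0,0,0.16]},
  ],
  gripper=8.5,
  grip_force=40,
)

```text
t: 0.72
position: [0.4116, -0.2468, 0.2032]
orientation: [[0.266, -0.964, -0.001], [-0.964, -0.266, 0.002], [-0.002, 0.001, -1.0]]
ft_force: [1.6, -1.6, -0.1]
opening: 0.99
```

```bash
python3 -c "
from h import *
plan((.434,-.219,.2,-74.5))
p=pose(); c=snap('wrist','w1.png'); import pickle; pickle.dump((p,c),open('w1.pkl','wb')); print(c['K'],c['hand_eye'])"
```

```text
t 0.725 tcp [ 0.4116 -0.2468  0.2032] psi -74.6 q7 -0.83 f [ 1.6 -1.6 -0.1] op 0.99
delta [-2.08, -2.89, 0.32] twist [0.001, 0.002, -0.002] rows 0.6
[[336.82149175   0.         280.47236962]
 [  0.         336.82149175 209.70234176]
 [  0.           0.           1.        ]] [[ 9.99999835e-01 -2.24613746e-04 -5.29183833e-04  3.55458405e-04]
 [ 3.67939534e-04  9.57344671e-01  2.88948172e-01 -7.33287410e-02]
 [ 4.41709591e-04 -2.88948319e-01  9.57344595e-01 -1.41348085e-01]
 [ 0.00000000e+00  0.00000000e+00  0.00000000e+00  1.00000000e+00]]
```

View pics/w1.png

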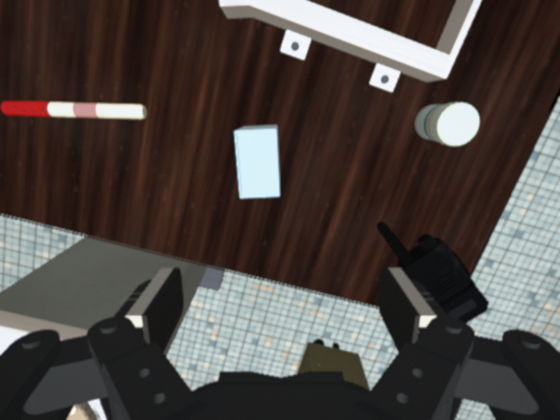

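The wrist view shows the carton top at (235,133)–(280,197), the marker from (1,107) to (145,112), the holder's near side and the vial.

```bash
python3 -c "
from h import *
import pickle
p,c=pickle.load(open('w1.pkl','rb'))
hsv=cv2.cvtColor(c['img'],cv2.COLOR_BGR2HSV)
m=np.zeros((420,560),np.uint8); m[115:215,220:300]=cv2.inRange(hsv[115:215,220:300],(85,15,200),(110,120,255))
ct=max(cv2.findContours(m,0,2)[0],key=cv2.contourArea); q=cv2.boxPoints(cv2.minAreaRect(ct)); print(q)
w=np.array([ray(c,a,.07,p) for a in q]); print(w.round(4),w.mean(0))
for i in range(4): d=w[(i+1)%4]-w[i]; print(np.linalg.norm(d),np.degrees(np.arctan2(d[1],d[0])))
print('mk',ray(c,(145,112),.0075,p),ray(c,(2,108),.0075,p))
print('hold',[ray(c,a,.04,p) for a in((220,5),(255,8),(449,73))])
plan((.434,-.219,.1,-74.5))
"
```

```text
[[233.89539 130.11693]
 [275.87695 127.78462]
 [279.6554  195.79692]
 [237.67383 198.12923]]
[[ 0.4562 -0.196   0.07  ]
 [ 0.4668 -0.2277  0.07  ]
 [ 0.4139 -0.2453  0.07  ]
 [ 0.4026 -0.2118  0.07  ]] [ 0.43488194 -0.22020279  0.07      ]
0.03342874829755239 -71.5173708314212
0.055736937607023716 -161.57774779798174
0.03545018619026115 108.69990795014743
0.0559100426430152 16.350668967726143
mk [ 0.44407012 -0.10242672  0.0075    ] [0.41129618 0.03060398 0.0075    ]
hold [array([ 0.54530316, -0.15976715,  0.04      ]), array([ 0.55064145, -0.18722752,  0.04      ]), array([ 0.54692234, -0.35622986,  0.04      ])]
t 0.775 tcp [ 0.4176 -0.2359  0.2027] psi -73.8 q7 -0.83 f [4.2 7.1 0. ] op 0.999
delta [-1.07, -1.99, 10.29] twist [-0.005, 0.009, 0.012] rows 1.7
```

Request:
move_arm(
  deltas=[
    {"delta_pos":[-1.05,-2.1,3],"twist":[0,0,-0.023]},
    {"delta_pos":[-1.05,-2.1,7],"twist":[0,0,-0.023]},
    {"delta_pos":[-1.05,-2.1,10],"twist":[0,0,-0.023]},
    {"delta_pos":[-1.05,-2.1,10],"twist":[0,0,-0.023]},
  ],
)

```text
t: 1.27
position: [0.4325, -0.2179, 0.1004]
orientation: [[0.301, -0.954, -0.004], [-0.953, -0.301, 0.014], [-0.014, -0.001, -1.0]]
ft_force: [-0.1, -1.0, -0.6]
opening: 0.996
```

```bash
python3 -c "
from h import *
plan((.435,-.220,.03,-72.5))
"
```

```text
t 1.275 tcp [ 0.4325 -0.2179  0.1004] psi -72.5 q7 -0.89 f [-0.1 -1.  -0.6] op 0.996
delta [0.38, -0.17, 7.04] twist [-0.001, 0.014, 0.001] rows 1.1
```

Good. I'll descend, close and lift.

Request:
move_arm(
  deltas=[
    {"delta_pos":[0.38,-0.17,3.5],"twist":[0,0.014,0]},
    {"delta_pos":[0.38,-0.17,6.5],"twist":[0,0.014,0]},
    {"delta_pos":[0.38,-0.17,7.0],"twist":[0,0.014,0]},
    {"delta_pos":[0.38,-0.17,7.0],"twist":[0,0.014,0]},
  ],
)

```text
t: 1.78
position: [0.436, -0.2207, 0.0316]
orientation: [[0.301, -0.954, 0.002], [-0.954, -0.301, -0.001], [0.001, -0.002, -1.0]]
ft_force: [-0.6, 0.0, 0.2]
opening: 0.994
```

Request:
move_arm(
  deltas=[
    {"delta_pos":[0,0,0]},
    {"delta_pos":[0,0,0]},
    {"delta_pos":[0,0,0]},
    {"delta_pos":[0,0,0]},
    {"delta_pos":[0,0,0]},
  ],
  gripper=2.5,
  grip_force=40,
)

```text
schema error: expected keys delta_pos, twist
```

```bash
python3 -c "
from h import *
plan((.435,-.220,.14,-72.5))
"
```

```text
t 1.775 tcp [ 0.436  -0.2207  0.0316] psi -72.5 q7 -0.92 f [-0.6  0.   0.2] op 0.994
delta [-0.08, 0.05, -10.84] twist [-0.002, -0.001, 0.0] rows 1.7
```

Request:
move_arm(
  deltas=[
    {"delta_pos":[0,0,0],"twist":[0,0,0]},
    {"delta_pos":[0,0,0],"twist":[0,0,0]},
    {"delta_pos":[0,0,0],"twist":[0,0,0]},
    {"delta_pos":[0,0,0],"twist":[0,0,0]},
    {"delta_pos":[0,0,0],"twist":[0,0,0]},
  ],
  gripper=2.5,
  grip_force=40,
)

```text
t: 2.4
position: [0.4364, -0.2209, 0.0323]
orientation: [[0.301, -0.954, 0.003], [-0.954, -0.301, -0.001], [0.002, -0.003, -1.0]]
ft_force: [-1.2, 0.3, 5.8]
opening: 0.393
```

Request:
move_arm(
  deltas=[
    {"delta_pos":[0,0,-2],"twist":[0,0,0]},
    {"delta_pos":[0,0,-6],"twist":[0,0,0]},
    {"delta_pos":[0,0,-10],"twist":[0,0,0]},
    {"delta_pos":[0,0,-11],"twist":[0,0,0]},
    {"delta_pos":[0,0,-11],"twist":[0,0,0]},
  ],
)

```text
t: 3.02
position: [0.4359, -0.2208, 0.1421]
orientation: [[0.301, -0.954, 0.003], [-0.954, -0.301, -0.001], [0.002, -0.003, -1.0]]
ft_force: [-0.3, 0.1, -1.1]
opening: 0.392
```

```bash
python3 -c "
from h import *
a=np.radians(-97); x=np.array([np.cos(a),np.sin(a)]); y=np.array([-x[1],x[0]]); o=np.array([.658,-.03])
t=o+.045*x+.044*y; print(t)
plan((t[0],t[1]-.03,.175,-97),(*t,.175,-97))
"
```

```text
[ 0.69618791 -0.08002683]
t 3.025 tcp [ 0.4359 -0.2208  0.1421] psi -72.5 q7 -0.89 f [-0.3  0.1 -1.1] op 0.392
delta [-2.72, -28.16, -3.22] twist [-0.003, -0.002, 0.428] rows 4.6
delta [-2.98, 0.37, 0.0] twist [0.0, 0.0, 0.0] rows 0.5
```

Request:
move_arm(
  deltas=[
    {"delta_pos":[-0.5,-5,-2],"twist":[0,0,0.08]},
    {"delta_pos":[-1,-11,-3.2],"twist":[0,0,0.17]},
    {"delta_pos":[-1.7,-17,-3.2],"twist":[0,0,0.26]},
    {"delta_pos":[-2.2,-23,-3.2],"twist":[0,0,0.35]},
    {"delta_pos":[-2.7,-28,-3.2],"twist":[0,0,0.43]},
  ],
)

```text
t: 3.65
position: [0.6953, -0.1091, 0.1712]
orientation: [[-0.125, -0.992, -0.001], [-0.992, 0.125, -0.001], [0.001, 0.001, -1.0]]
ft_force: [0.9, -0.2, -0.6]
opening: 0.392
```

Request:
move_arm(
  deltas=[
    {"delta_pos":[0,-0.2,0],"twist":[0,0,0]},
    {"delta_pos":[0,-0.2,0],"twist":[0,0,0]},
  ],
)

```text
t: 3.9
position: [0.6956, -0.1096, 0.1678]
orientation: [[-0.125, -0.992, -0.007], [-0.992, 0.125, -0.001], [0.002, 0.007, -1.0]]
ft_force: [-0.6, -0.4, 0.4]
opening: 0.397
```

```bash
python3 -c "
from h import *
plan((.6962,-.08,.175,-97))
p=pose(); c=snap('wrist','w2.png'); import pickle; pickle.dump((p,c),open('w2.pkl','wb'))"
```

```text
t 3.9 tcp [ 0.6956 -0.1096  0.1678] psi -97.2 q7 -1.63 f [-0.6 -0.4  0.4] op 0.397
delta [-2.94, 0.32, -0.73] twist [0.007, -0.002, -0.003] rows 0.5
```

View pics/w2.png

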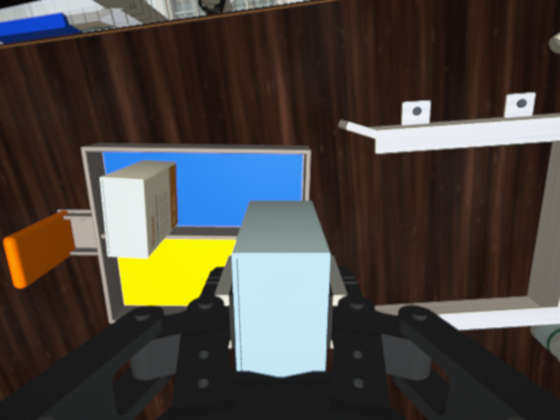

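The wrist view shows the blue floor from (104,152) to (302,228), the white carton near the tab end, the tab at lower left, and the holder lips on the right at rows 140 and 310. I'll refine the tray and holder from these.

```bash
python3 -c "
from h import *
import pickle
p,c=pickle.load(open('w2.pkl','rb'))
f=lambda z,l:[ray(c,a,z,p)[:2].round(4).tolist() for a in l]
hsv=cv2.cvtColor(c['img'],cv2.COLOR_BGR2HSV)
m=cv2.inRange(hsv,(100,150,100),(118,255,255)); m[:100]=0
ct=max(cv2.findContours(m,0,2)[0],key=cv2.contourArea); a=cv2.approxPolyDP(ct,3,True)[:,0]; print(a.tolist()); print('blue',f(.004,a))
print('rim',f(.03,[(83,147),(310,150),(107,325)]))
print('white top',f(.082,[(102,177),(146,178),(104,256),(140,257)]))
print('farlip outer',f(.04,[(377,138),(560,114)]),'inner',f(.04,[(377,153),(560,142)]))
print('nearlip inner',f(.04,[(378,305),(529,300)]),'back inner',f(.04,[(548,143),(529,300)]))
print('tab',f(.075,[(5,243),(17,287),(75,215)]))
"
```

```text
[[104, 152], [106, 172], [141, 159], [174, 160], [178, 224], [240, 225], [249, 200], [300, 199], [301, 155]]
blue [[0.7496, 0.0429], [0.7317, 0.0461], [0.7393, 0.0115], [0.7346, -0.0179], [0.6739, -0.0083], [0.6655, -0.0672], [0.689, -0.0795], [0.684, -0.1271], [0.7247, -0.1324]]
rim [[0.7574, 0.0449], [0.7317, -0.1391], [0.589, 0.0726]]
white top [[0.7384, 0.0075], [0.7339, -0.0222], [0.6808, 0.0226], [0.6767, -0.0034]]
farlip outer [[0.7358, -0.1914], [0.7363, -0.3316]] inner [[0.724, -0.1909], [0.7146, -0.3341]]
nearlip inner [[0.5851, -0.1861], [0.573, -0.3229]] back inner [[0.715, -0.3248], [0.573, -0.3229]]
tab [[0.6977, 0.0974], [0.6608, 0.1017], [0.7125, 0.0388]]
```

Tray refined to (0.660, -0.034), yaw -98°, consistent from the rim, blue floor and tab. Now I'll place the carton at tray x = +45 mm.

```bash
python3 -c "
from h import *
plan((.6973,-.0847,.1678,-98),(.6973,-.0847,.037,-98))"
```

```text
t 3.95 tcp [ 0.6955 -0.1107  0.1691] psi -97.3 q7 -1.63 f [-0.7  0.1 -1. ] op 0.391
delta [-2.6, 0.15, 0.12] twist [0.006, -0.002, 0.013] rows 0.4
delta [0.0, 0.0, 13.08] twist [0.0, 0.0, 0.0] rows 2.1
```

Request:
move_arm(
  deltas=[
    {"delta_pos":[-2.6,0.15,0.2],"twist":[0.006,0,0.013]},
    {"delta_pos":[-2.6,0.15,3],"twist":[0.006,0,0.013]},
    {"delta_pos":[-2.6,0.15,7],"twist":[0.006,0,0.013]},
    {"delta_pos":[-2.6,0.15,10.2],"twist":[0.006,0,0.013]},
    {"delta_pos":[-2.6,0.15,10.2],"twist":[0.006,0,0.013]},
  ],
)

```text
t: 4.58
position: [0.6926, -0.0868, 0.0639]
orientation: [[-0.141, -0.99, -0.008], [-0.99, 0.141, -0.003], [0.004, 0.008, -1.0]]
ft_force: [0.3, 0.2, -0.7]
opening: 0.395
```

```bash
python3 -c "
from h import *
plan((.6973,-.0847,.037,-98))"
```

```text
t 4.575 tcp [ 0.6926 -0.0868  0.0639] psi -98.1 q7 -1.69 f [ 0.3  0.2 -0.7] op 0.395
delta [-0.28, -0.46, 2.68] twist [0.008, -0.004, -0.002] rows 0.4
```

Request:
move_arm(
  deltas=[
    {"delta_pos":[-0.28,-0.46,1],"twist":[0.008,-0.004,0]},
    {"delta_pos":[-0.28,-0.46,2.2],"twist":[0.008,-0.004,0]},
    {"delta_pos":[-0.28,-0.46,2.7],"twist":[0.008,-0.004,0]},
    {"delta_pos":[-0.28,-0.46,2.7],"twist":[0.008,-0.004,0]},
  ],
)

```text
t: 5.08
position: [0.6976, -0.0847, 0.0371]
orientation: [[-0.141, -0.99, 0.001], [-0.99, 0.141, -0.0], [0.0, -0.001, -1.0]]
ft_force: [-0.7, 0.2, 0.5]
opening: 0.392
```

```bash
python3 -c "
from h import *
plan((.6973,-.0847,.0363,-98))"
```

```text
t 5.075 tcp [ 0.6976 -0.0847  0.0371] psi -98.1 q7 -1.69 f [-0.7  0.2  0.5] op 0.392
delta [0.0, 0.03, 0.08] twist [-0.001, -0.0, -0.002] rows 0.0
```

Request:
move_arm(
  deltas=[
    {"delta_pos":[0,0,0.05],"twist":[0,0,0]},
    {"delta_pos":[0,0,0.05],"twist":[0,0,0]},
    {"delta_pos":[0,0,0.05],"twist":[0,0,0]},
  ],
  gripper=5.5,
)

```text
t: 5.45
position: [0.6977, -0.0847, 0.0368]
orientation: [[-0.141, -0.99, 0.001], [-0.99, 0.141, -0.0], [-0.0, -0.001, -1.0]]
ft_force: [-0.6, -0.1, 0.1]
opening: 0.64
```

Request:
move_arm(
  deltas=[
    {"delta_pos":[0,0,-3],"twist":[0,0,0]},
    {"delta_pos":[0,0,-8],"twist":[0,0,0]},
    {"delta_pos":[0,0,-14],"twist":[0,0,0]},
    {"delta_pos":[0,0,-14],"twist":[0,0,0]},
  ],
)

```text
t: 5.95
position: [0.7019, -0.0848, 0.1849]
orientation: [[-0.141, -0.99, 0.016], [-0.99, 0.141, -0.001], [-0.001, -0.016, -1.0]]
ft_force: [0.0, 0.5, 0.5]
opening: 0.646
```

```bash
python3 -c "
from h import *
plan((.428,-.035,.17,-166),(.428,-.035,.06,14))
plan((.428,-.035,.17,14))"
```

```text
t 5.95 tcp [ 0.7019 -0.0848  0.1849] psi -98.1 q7 -1.68 f [0.  0.5 0.5] op 0.646
delta [-1.06, 27.84, 1.04] twist [-0.014, 0.01, 1.185] rows 6.3
delta [0.0, 0.0, 11.0] twist [0.0, 0.0, 3.142] rows 16.8
t 5.95 tcp [ 0.7019 -0.0848  0.1849] psi -98.1 q7 -1.68 f [0.  0.5 0.5] op 0.646
delta [-1.06, 27.84, 1.04] twist [-0.012, -0.015, -1.957] rows 10.5
```

Request:
move_arm(
  deltas=[
    {"delta_pos":[-0.5,4,0],"twist":[0,0,-0.18]},
    {"delta_pos":[-0.7,9,0.3],"twist":[0,0,-0.36]},
    {"delta_pos":[-0.9,15,0.6],"twist":[0,0,-0.54]},
    {"delta_pos":[-1,21,0.9],"twist":[0,0,-0.72]},
    {"delta_pos":[-1,26,1],"twist":[0,0,-0.9]},
  ],
)

```text
t: 6.58
position: [0.4431, -0.0377, 0.1697]
orientation: [[0.692, -0.722, 0.014], [-0.722, -0.692, -0.002], [0.011, -0.009, -1.0]]
ft_force: [1.1, -0.5, 1.2]
opening: 0.644
```

```bash
python3 -c "
from h import *
plan((.428,-.035,.17,14))"
```

```text
t 6.575 tcp [ 0.4431 -0.0377  0.1697] psi -46.2 q7 -0.83 f [ 1.1 -0.5  1.2] op 0.644
delta [-1.24, 0.9, -0.05] twist [-0.003, -0.015, -1.051] rows 5.6
```

Request:
move_arm(
  deltas=[
    {"delta_pos":[-1.2,0.9,0],"twist":[0,0,-0.18]},
    {"delta_pos":[-1.2,0.9,0],"twist":[0,0,-0.36]},
    {"delta_pos":[-1.2,0.9,0],"twist":[0,0,-0.54]},
    {"delta_pos":[-1.2,0.9,0],"twist":[0,0,-0.72]},
    {"delta_pos":[-1.2,0.9,0],"twist":[0,-0.01,-0.9]},
  ],
)

```text
t: 7.2
position: [0.4276, -0.0353, 0.1691]
orientation: [[0.995, 0.1, 0.004], [0.1, -0.995, 0.002], [0.004, -0.001, -1.0]]
ft_force: [-0.3, -0.3, -0.0]
opening: 0.647
```

Request:
move_arm(
  deltas=[
    {"delta_pos":[0,0,0],"twist":[0,0,-0.15]},
    {"delta_pos":[0,0,0],"twist":[0,0,-0.15]},
  ],
)

```text
t: 7.45
position: [0.4271, -0.0353, 0.1686]
orientation: [[0.969, 0.245, 0.003], [0.245, -0.969, 0.002], [0.004, -0.001, -1.0]]
ft_force: [0.6, 0.4, -0.5]
opening: 0.639
```

```bash
cat > mk.py <<'E'
from h import *
import pickle
plan((.428,-.035,.17,14))
p=pose(); c=snap('wrist','w3.png'); pickle.dump((p,c),open('w3.pkl','wb'))
hsv=cv2.cvtColor(c['img'],cv2.COLOR_BGR2HSV); B=c['img'].astype(int)
m=(((B.max(2)>130)&(B.min(2)>90))|((hsv[...,1]>140)&((hsv[...,0]>170)|(hsv[...,0]<6))&(hsv[...,2]>80))).astype(np.uint8)
m=cv2.morphologyEx(m,cv2.MORPH_CLOSE,np.ones((5,5)))
for ct in cv2.findContours(m,0,2)[0]:
    if cv2.contourArea(ct)<300: continue
    r=cv2.minAreaRect(ct); q=cv2.boxPoints(r); w=np.array([ray(c,a,.0075,p)[:2] for a in q]); print(np.round(r[0]),np.round(r[1]),w.round(3).tolist(),w.mean(0).round(4),[np.degrees(np.arctan2(*(w[i+1]-w[i])[::-1])).round(1) for i in (0,1)])
E
python3 mk.py
```

```text
t 7.45 tcp [ 0.4271 -0.0353  0.1686] psi 14.2 q7 0.22 f [ 0.6  0.4 -0.5] op 0.639
delta [0.09, -0.0, -0.14] twist [-0.001, -0.004, 0.004] rows 0.0
[547. 339.] [38. 61.] [[0.713, -0.144], [0.728, -0.082], [0.772, -0.102], [0.758, -0.167]] [ 0.7428 -0.1238] [np.float64(76.4), np.float64(-24.5)]
[523. 271.] [  7. 135.] [[0.669, -0.124], [0.687, 0.008], [0.694, 0.006], [0.677, -0.127]] [ 0.6816 -0.0591] [np.float64(82.4), np.float64(-16.7)]
[ 70. 266.] [241. 140.] [[0.177, -0.056], [0.297, -0.026], [0.331, -0.29], [0.18, -0.327]] [ 0.2461 -0.1747] [np.float64(14.2), np.float64(-82.7)]
[466. 202.] [ 56. 233.] [[0.526, -0.087], [0.614, 0.095], [0.663, 0.073], [0.579, -0.119]] [ 0.5957 -0.0097] [np.float64(64.1), np.float64(-24.1)]
[281. 188.] [144.  16.] [[0.405, 0.028], [0.418, 0.032], [0.453, -0.1], [0.437, -0.104]] [ 0.4282 -0.0362] [np.float64(14.2), np.float64(-75.4)]
[128.   9.] [18. 64.] [[0.248, 0.08], [0.297, 0.092], [0.299, 0.079], [0.25, 0.067]] [0.2736 0.0794] [np.float64(14.2), np.float64(-81.7)]
```

View pics/w3.png

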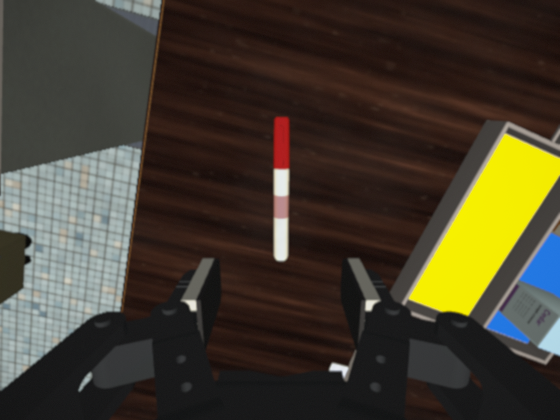

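The marker lies centred between the jaws at (281,188), which gives (0.428, -0.036), aligned. I'll descend and grasp.

Request:
move_arm(
  deltas=[
    {"delta_pos":[0.1,0.1,4],"twist":[0,0,0]},
    {"delta_pos":[0.1,0.1,9],"twist":[0,0,0]},
    {"delta_pos":[0.1,0.1,13],"twist":[0,0,0]},
    {"delta_pos":[0.1,0.1,15.5],"twist":[0,0,0]},
    {"delta_pos":[0.1,0.1,15.5],"twist":[0,0,0]},
  ],
)

```text
t: 8.12
position: [0.4269, -0.0355, 0.0121]
orientation: [[0.97, 0.243, -0.001], [0.243, -0.97, 0.003], [-0.001, -0.003, -1.0]]
ft_force: [0.7, -0.5, 0.1]
opening: 0.644
```

```bash
python3 -c "
from h import *
plan((.4282,-.0362,.003,14.2))"
```

```text
t 8.125 tcp [ 0.4269 -0.0355  0.0121] psi 14.1 q7 0.07 f [ 0.7 -0.5  0.1] op 0.644
delta [0.11, 0.1, 0.91] twist [-0.003, 0.001, -0.002] rows 0.1
```

Request:
move_arm(
  deltas=[
    {"delta_pos":[0.1,0.1,0.9],"twist":[0,0,0]},
    {"delta_pos":[0.1,0.1,0.9],"twist":[0,0,0]},
  ],
)

```text
t: 8.38
position: [0.4284, -0.0364, 0.0033]
orientation: [[0.97, 0.242, -0.001], [0.242, -0.97, 0.002], [-0.0, -0.002, -1.0]]
ft_force: [-1.0, 0.7, -0.0]
opening: 0.645
```

Request:
move_arm(
  deltas=[
    {"delta_pos":[0,0,0],"twist":[0,0,0]},
    {"delta_pos":[0,0,0],"twist":[0,0,0]},
    {"delta_pos":[0,0,0],"twist":[0,0,0]},
    {"delta_pos":[0,0,0],"twist":[0,0,0]},
    {"delta_pos":[0,0,0],"twist":[0,0,0]},
  ],
  gripper=0.8,
  grip_force=40,
)

```text
t: 9.0
position: [0.4291, -0.0365, 0.004]
orientation: [[0.97, 0.242, 0.0], [0.242, -0.97, 0.002], [0.001, -0.002, -1.0]]
ft_force: [-0.9, 0.4, 5.2]
opening: 0.158
```

Request:
move_arm(
  deltas=[
    {"delta_pos":[0,0,-3],"twist":[0,0,0]},
    {"delta_pos":[0,0,-8],"twist":[0,0,0]},
    {"delta_pos":[0,0,-10],"twist":[0,0,0]},
    {"delta_pos":[0,0,-10],"twist":[0,0,0]},
  ],
)

```text
t: 9.5
position: [0.4303, -0.0368, 0.1052]
orientation: [[0.97, 0.242, 0.004], [0.242, -0.97, 0.001], [0.004, -0.0, -1.0]]
ft_force: [0.6, -0.5, -0.8]
opening: 0.157
```

```bash
cat >> h.py <<'E'
def tr(x,y,o=(.660,-.034),yaw=-98):
    a=np.radians(yaw); return np.array(o)+x*np.array([np.cos(a),np.sin(a)])+y*np.array([-np.sin(a),np.cos(a)])
E
python3 -c "
from h import *
t=tr(0,-.039-.014); print(t)
plan((*t,.1,-8),(*t,.04,-8))"
```

```text
[ 0.60751579 -0.02662383]
t 9.5 tcp [ 0.4303 -0.0368  0.1052] psi 14.0 q7 0.17 f [ 0.6 -0.5 -0.8] op 0.157
delta [17.44, 3.3, 0.59] twist [-0.001, -0.004, 0.384] rows 2.8
delta [0.0, 0.0, 6.0] twist [0.0, 0.0, 0.0] rows 1.0
```

Request:
move_arm(
  deltas=[
    {"delta_pos":[4,0.8,0],"twist":[0,0,0.1]},
    {"delta_pos":[9,1.8,0.3],"twist":[0,0,0.2]},
    {"delta_pos":[14,2.7,0.6],"twist":[0,0,0.3]},
    {"delta_pos":[17.4,3.3,0.6],"twist":[0,0,0.384]},
    {"delta_pos":[17.4,3.3,4],"twist":[0,0,0.384]},
  ],
)

```text
t: 10.12
position: [0.6116, -0.0257, 0.0657]
orientation: [[0.99, -0.139, 0.01], [-0.139, -0.99, 0.002], [0.01, -0.003, -1.0]]
ft_force: [-0.1, 0.9, -1.5]
opening: 0.155
```

```bash
python3 -c "
from h import *
t=tr(0,-.039-.014)
plan((*t,.0105,-8))"
```

```text
t 10.125 tcp [ 0.6116 -0.0257  0.0657] psi -8.0 q7 -0.3 f [-0.1  0.9 -1.5] op 0.155
delta [-0.44, 0.17, 5.51] twist [-0.003, -0.01, 0.0] rows 0.9
```

Request:
move_arm(
  deltas=[
    {"delta_pos":[-0.4,0.2,1],"twist":[0,-0.01,0]},
    {"delta_pos":[-0.4,0.2,3],"twist":[0,-0.01,0]},
    {"delta_pos":[-0.4,0.2,5],"twist":[0,-0.01,0]},
    {"delta_pos":[-0.4,0.2,5.5],"twist":[0,-0.01,0]},
    {"delta_pos":[-0.4,0.2,5.5],"twist":[0,-0.01,0]},
  ],
)

```text
t: 10.75
position: [0.6074, -0.0271, 0.0104]
orientation: [[0.99, -0.139, -0.001], [-0.139, -0.99, 0.003], [-0.001, -0.003, -1.0]]
ft_force: [0.0, -0.6, -0.4]
opening: 0.155
```

Request:
move_arm(
  deltas=[
    {"delta_pos":[0,0,0],"twist":[0,0,0]},
    {"delta_pos":[0,0,0],"twist":[0,0,0]},
    {"delta_pos":[0,0,0],"twist":[0,0,0]},
  ],
  gripper=2.3,
)

```text
t: 11.12
position: [0.6077, -0.0271, 0.011]
orientation: [[0.99, -0.139, 0.0], [-0.139, -0.99, 0.003], [-0.0, -0.003, -1.0]]
ft_force: [-0.2, 0.4, -0.6]
opening: 0.273
```

Request:
move_arm(
  deltas=[
    {"delta_pos":[0,0,-2],"twist":[0,0,0]},
    {"delta_pos":[0,0,-6],"twist":[0,0,0]},
    {"delta_pos":[0,0,-12],"twist":[0,0,0]},
    {"delta_pos":[0,0,-13],"twist":[0,0,0]},
  ],
)

```text
t: 11.62
position: [0.6114, -0.027, 0.1468]
orientation: [[0.99, -0.139, 0.011], [-0.139, -0.99, 0.003], [0.01, -0.005, -1.0]]
ft_force: [0.7, 0.8, -0.3]
opening: 0.267
```

```bash
cat > mk2.py <<'E'
from h import *
plan((.443,.208,.2,-20))
p=pose(); c=snap('wrist','w4.png')
hsv=cv2.cvtColor(c['img'],cv2.COLOR_BGR2HSV)
y=cv2.inRange(hsv,(22,120,100),(34,255,255))
ct=max(cv2.findContours(y,0,2)[0],key=cv2.contourArea); h=cv2.convexHull(ct)
f=lambda q,z:np.array([ray(c,a,z,p)[:2] for a in q]).round(4)
r=cv2.minAreaRect(h); print('yellow',f(cv2.boxPoints(r),.004).tolist())
m=np.zeros_like(y); cv2.fillConvexPoly(m,h,1); m=cv2.erode(m,np.ones((3,3)))*(y==0)
m=m.astype(np.uint8)
for k in cv2.findContours(m,0,2)[0]:
    if cv2.contourArea(k)>200:
        q=cv2.boxPoints(cv2.minAreaRect(k)); w=f(q,.0115); print('obj',w.tolist(),w.mean(0))
E
python3 mk2.py
```

```text
t 11.625 tcp [ 0.6114 -0.027   0.1468] psi -8.0 q7 -0.27 f [ 0.7  0.8 -0.3] op 0.267
delta [-19.89, -20.96, -5.43] twist [-0.006, -0.01, 0.21] rows 4.7
yellow [[0.5942, 0.0662], [0.6745, 0.055], [0.6588, -0.1251], [0.5632, -0.111]]
obj [[0.614, -0.0919], [0.6391, -0.0765], [0.65, -0.097], [0.6246, -0.1131]] [ 0.631925 -0.094625]
obj [[0.5909, -0.0933], [0.6114, 0.0407], [0.6231, 0.0391], [0.6044, -0.0953]] [ 0.60745 -0.0272 ]
```

View pics/w4.png

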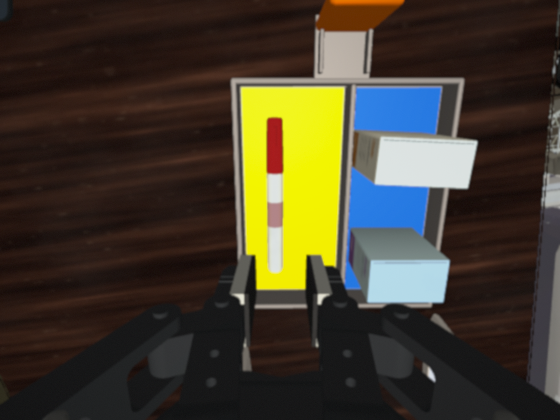

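The marker lies straight on the yellow floor at (275,195) and both cartons stand on blue at (420,160) and (400,265). Next is the stapler.

Request:
move_arm(
  deltas=[
    {"delta_pos":[-4,-4.2,-1.5],"twist":[0,0,0.04]},
    {"delta_pos":[-8.5,-9,-3],"twist":[0,0,0.08]},
    {"delta_pos":[-12.5,-13.5,-4.5],"twist":[0,0,0.13]},
    {"delta_pos":[-16.5,-17.5,-5.4],"twist":[0,0,0.17]},
    {"delta_pos":[-19.9,-21,-5.4],"twist":[0,-0.01,0.21]},
  ],
  gripper=5.5,
)

```text
t: 12.3
position: [0.4397, 0.2103, 0.1986]
orientation: [[0.94, -0.341, -0.002], [-0.341, -0.94, 0.005], [-0.004, -0.004, -1.0]]
ft_force: [-0.2, 0.9, -0.1]
opening: 0.646
```

Request:
move_arm(
  deltas=[
    {"delta_pos":[0,0,0],"twist":[0,0,0]},
    {"delta_pos":[0,0,0],"twist":[0,0,0]},
  ],
)

```text
t: 12.55
position: [0.4393, 0.2094, 0.1974]
orientation: [[0.94, -0.341, -0.004], [-0.341, -0.94, 0.004], [-0.005, -0.002, -1.0]]
ft_force: [0.2, -0.7, 0.0]
opening: 0.643
```

```bash
python3 -c "
from h import *
plan((.443,.208,.2,-20))
p=pose(); c=snap('wrist','w5.png'); import pickle; pickle.dump((p,c),open('w5.pkl','wb'))"
```

```text
t 12.55 tcp [0.4393 0.2094 0.1974] psi -19.9 q7 -0.94 f [ 0.2 -0.7  0. ] op 0.643
delta [0.4, 0.01, -0.26] twist [-0.002, 0.005, 0.001] rows 0.1
```

View pics/w5.png

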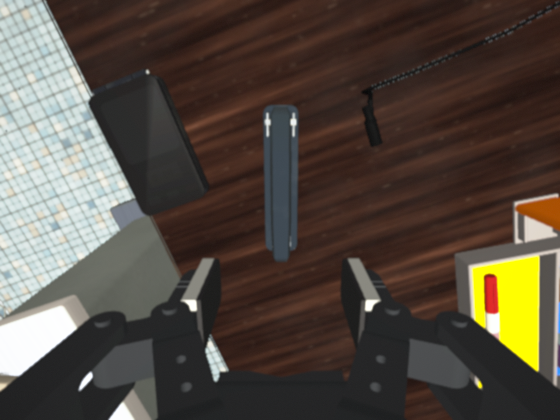

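The stapler is axis-aligned between the jaws, with its base at columns 264–298 and rows 106–250.

```bash
python3 -c "
from h import *
import pickle
p,c=pickle.load(open('w5.pkl','rb'))
f=lambda z,l:[ray(c,a,z,p)[:2].round(4).tolist() for a in l]
print('base',f(.007,[(264,107),(298,107),(267,250),(296,250)]))
print('arm',f(.048,[(270,140),(293,140),(274,258),(288,258)]))
plan((.443,.208,.03,-20))"
```

```text
base [[0.4492, 0.2852], [0.4793, 0.2743], [0.4005, 0.1476], [0.4296, 0.1371]]
arm [[0.4464, 0.2575], [0.4648, 0.2508], [0.4117, 0.1538], [0.4241, 0.1494]]
t 12.6 tcp [0.44   0.2086 0.1975] psi -20.1 q7 -0.94 f [0.4 0.1 0.3] op 0.644
delta [0.37, -0.0, 16.75] twist [-0.002, 0.004, -0.001] rows 2.7
```

Request:
move_arm(
  deltas=[
    {"delta_pos":[-0.1,-0.2,4],"twist":[0,0.004,0]},
    {"delta_pos":[-0.1,-0.2,9],"twist":[0,0.004,0]},
    {"delta_pos":[-0.1,-0.2,13],"twist":[0,0.004,0]},
    {"delta_pos":[-0.1,-0.2,16],"twist":[0,0.004,0]},
    {"delta_pos":[-0.1,-0.2,16],"twist":[0,0.004,0]},
  ],
)

```text
t: 13.22
position: [0.4378, 0.2084, 0.0348]
orientation: [[0.938, -0.346, -0.006], [-0.346, -0.938, -0.001], [-0.005, 0.003, -1.0]]
ft_force: [-0.3, -0.5, -0.7]
opening: 0.646
```

```bash
python3 -c "
from h import *
plan((.4397,.211,.024,-20))"
```

```text
t 13.225 tcp [0.4378 0.2084 0.0348] psi -20.2 q7 -1.05 f [-0.3 -0.5 -0.7] op 0.646
delta [0.09, -0.31, 1.08] twist [0.003, 0.005, -0.004] rows 0.2
```

Request:
move_arm(
  deltas=[
    {"delta_pos":[0.1,-0.3,1.1],"twist":[0.003,0.005,-0.004]},
    {"delta_pos":[0.1,-0.3,1.1],"twist":[0.003,0.005,-0.004]},
    {"delta_pos":[0.1,-0.3,1.1],"twist":[0.003,0.005,-0.004]},
  ],
)

```text
t: 13.6
position: [0.4404, 0.2111, 0.0245]
orientation: [[0.94, -0.342, 0.001], [-0.342, -0.94, 0.001], [0.001, -0.001, -1.0]]
ft_force: [0.2, 0.3, 0.5]
opening: 0.642
```

Request:
move_arm(
  deltas=[
    {"delta_pos":[0,0,0],"twist":[0,0,0]},
    {"delta_pos":[0,0,0],"twist":[0,0,0]},
    {"delta_pos":[0,0,0],"twist":[0,0,0]},
    {"delta_pos":[0,0,0],"twist":[0,0,0]},
    {"delta_pos":[0,0,0],"twist":[0,0,0]},
  ],
  gripper=1.0,
  grip_force=60,
)

```text
t: 14.22
position: [0.4405, 0.2114, 0.0252]
orientation: [[0.94, -0.342, 0.002], [-0.342, -0.94, 0.001], [0.002, -0.001, -1.0]]
ft_force: [-1.2, 0.0, 5.5]
opening: 0.211
```

Request:
move_arm(
  deltas=[
    {"delta_pos":[0,0,-2],"twist":[0,0,0]},
    {"delta_pos":[0,0,-6],"twist":[0,0,0]},
    {"delta_pos":[0,0,-9],"twist":[0,0,0]},
    {"delta_pos":[0,0,-9],"twist":[0,0,0]},
  ],
)

```text
t: 14.72
position: [0.4421, 0.2122, 0.1169]
orientation: [[0.94, -0.342, 0.007], [-0.342, -0.94, 0.003], [0.005, -0.005, -1.0]]
ft_force: [-0.6, 0.7, -2.2]
opening: 0.205
```

```bash
python3 -c "
from h import *
t=tr(0,-.039+.0185); print(t)
plan((*t,.125,-8),(*t,.04,-8))"
```

```text
[ 0.6396995  -0.03114695]
t 14.725 tcp [0.4421 0.2122 0.1169] psi -20.0 q7 -0.99 f [-0.6  0.7 -2.2] op 0.205
delta [26.9, 16.1, -0.74] twist [-0.004, -0.006, -0.21] rows 5.0
delta [0.0, 0.0, 8.5] twist [0.0, 0.0, 0.0] rows 1.4
```

Request:
move_arm(
  deltas=[
    {"delta_pos":[4,2.4,-0.8],"twist":[0,0,-0.04]},
    {"delta_pos":[9.5,5.7,-0.8],"twist":[0,0,-0.08]},
    {"delta_pos":[15,9,-0.8],"twist":[0,0,-0.12]},
    {"delta_pos":[20.5,12.3,-0.8],"twist":[0,0,-0.17]},
    {"delta_pos":[25,15,-0.8],"twist":[0,0,-0.21]},
  ],
)

```text
t: 15.35
position: [0.6254, -0.0169, 0.1228]
orientation: [[0.99, -0.138, 0.003], [-0.138, -0.99, 0.002], [0.003, -0.002, -1.0]]
ft_force: [0.5, 1.0, -1.6]
opening: 0.201
```

Request:
move_arm(
  deltas=[
    {"delta_pos":[1.5,0.8,0],"twist":[0,0,0]},
    {"delta_pos":[1.5,0.8,0],"twist":[0,0,0]},
  ],
)

```text
t: 15.6
position: [0.6382, -0.0294, 0.1194]
orientation: [[0.99, -0.142, -0.002], [-0.142, -0.99, 0.001], [-0.002, -0.001, -1.0]]
ft_force: [-0.6, 0.4, -2.0]
opening: 0.204
```

```bash
python3 -c "
from h import *
t=tr(0,-.039+.0185)
plan((*t,.06,-8),(*t,.03,-8))"
```

```text
t 15.6 tcp [ 0.6382 -0.0294  0.1194] psi -8.2 q7 -0.29 f [-0.6  0.4 -2. ] op 0.204
delta [0.19, 0.16, 5.94] twist [-0.001, 0.002, -0.003] rows 1.0
delta [0.0, 0.0, 3.0] twist [0.0, 0.0, 0.0] rows 0.5
```

Request:
move_arm(
  deltas=[
    {"delta_pos":[0.2,0.16,2],"twist":[0,0,-0.003]},
    {"delta_pos":[0.2,0.16,4],"twist":[0,0,-0.003]},
    {"delta_pos":[0.2,0.16,5.9],"twist":[0,0,-0.003]},
    {"delta_pos":[0.2,0.16,5.9],"twist":[0,0,-0.003]},
  ],
)

```text
t: 16.1
position: [0.6371, -0.0298, 0.0579]
orientation: [[0.991, -0.137, -0.008], [-0.137, -0.991, 0.002], [-0.008, -0.001, -1.0]]
ft_force: [-0.2, 0.4, -2.1]
opening: 0.204
```

```bash
python3 -c "
from h import *
t=tr(0,-.039+.0185)
plan((*t,.031,-8))"
```

```text
t 16.1 tcp [ 0.6371 -0.0298  0.0579] psi -7.9 q7 -0.3 f [-0.2  0.4 -2.1] op 0.204
delta [0.29, 0.1, 2.68] twist [-0.001, 0.008, 0.002] rows 0.4
```

Request:
move_arm(
  deltas=[
    {"delta_pos":[0.3,0.1,0.3],"twist":[0,0.008,0]},
    {"delta_pos":[0.3,0.1,1.2],"twist":[0,0.008,0]},
    {"delta_pos":[0.3,0.1,2.2],"twist":[0,0.008,0]},
    {"delta_pos":[0.3,0.1,2.75],"twist":[0,0.008,0]},
    {"delta_pos":[0.3,0.1,2.75],"twist":[0,0.008,0]},
  ],
)

```text
t: 16.73
position: [0.6398, -0.0312, 0.0301]
orientation: [[0.991, -0.137, 0.0], [-0.137, -0.991, 0.001], [0.0, -0.001, -1.0]]
ft_force: [-0.0, -0.3, -1.8]
opening: 0.206
```

Request:
move_arm(
  deltas=[
    {"delta_pos":[0,0,0.05],"twist":[0,0,0]},
    {"delta_pos":[0,0,0.05],"twist":[0,0,0]},
  ],
)

```text
t: 16.98
position: [0.6398, -0.0312, 0.0296]
orientation: [[0.991, -0.137, 0.0], [-0.137, -0.991, 0.001], [0.0, -0.001, -1.0]]
ft_force: [0.1, 0.3, -2.2]
opening: 0.205
```

Request:
move_arm(
  deltas=[
    {"delta_pos":[0,0,0],"twist":[0,0,0]},
    {"delta_pos":[0,0,0],"twist":[0,0,0]},
    {"delta_pos":[0,0,0],"twist":[0,0,0]},
  ],
  gripper=3.2,
)

```text
t: 17.35
position: [0.6401, -0.0312, 0.0299]
orientation: [[0.991, -0.137, 0.001], [-0.137, -0.991, 0.001], [0.001, -0.001, -1.0]]
ft_force: [0.1, -0.3, 0.9]
opening: 0.376
```

Request:
move_arm(
  deltas=[
    {"delta_pos":[0,0,-1.5],"twist":[0,0,0]},
    {"delta_pos":[0,0,-5],"twist":[0,0,0]},
    {"delta_pos":[0,0,-11],"twist":[0,0,0]},
    {"delta_pos":[0,0,-13],"twist":[0,0,0]},
    {"delta_pos":[0,0,-13],"twist":[0,0,0]},
  ],
)

```text
t: 17.98
position: [0.6419, -0.031, 0.1637]
orientation: [[0.99, -0.137, 0.008], [-0.137, -0.991, 0.001], [0.008, -0.002, -1.0]]
ft_force: [-0.3, 0.8, -0.7]
opening: 0.37
```

```bash
python3 -c "
from h import *
t=tr(-.135,0); print(t)
plan((*t,.16,-98),(*t,.16,82))
p=pose(); c=snap('wrist','w6.png'); import pickle; pickle.dump((p,c),open('w6.pkl','wb'))"
```

```text
[0.67878837 0.09968619]
t 17.975 tcp [ 0.6419 -0.031   0.1637] psi -7.9 q7 -0.27 f [-0.3  0.8 -0.7] op 0.37
delta [1.85, -13.45, 0.41] twist [-0.008, -0.004, 1.573] rows 8.4
delta [0.0, 0.0, 0.0] twist [-0.0, -0.0, -3.142] rows 16.8
```

View pics/w6.png

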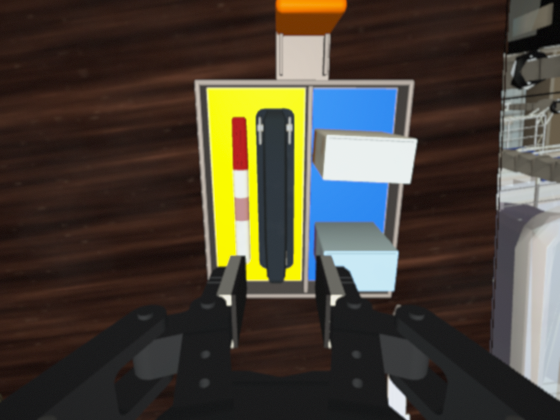

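All four items are in their compartments: marker at (240,185), stapler at (275,190), cartons at (370,158) and (360,265). Next I'll look closely at the holder, from the earlier wrist picture, to get its axis.

```bash
python3 -c "
import cv2
i=cv2.imread('pics/w2.png')[90:340,330:560]; cv2.imwrite('pics/w2c.png',cv2.resize(i,None,fx=2.4,fy=2.4,interpolation=2))"
```

```text
(no output)
```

View pics/w2c.png

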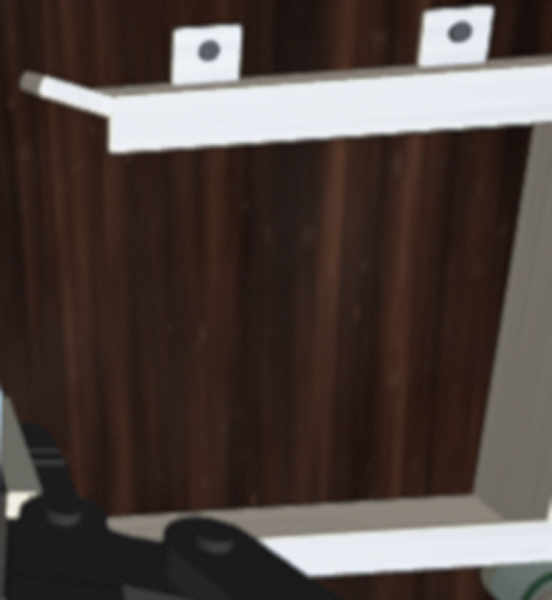

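Request:
move_arm(
  deltas=[
    {"delta_pos":[0.3,-2,0.2],"twist":[0,0,0.18]},
    {"delta_pos":[0.8,-5,0.2],"twist":[0,0,0.36]},
    {"delta_pos":[1.2,-8,0.2],"twist":[0,0,0.54]},
    {"delta_pos":[1.6,-11,0.2],"twist":[0,0,0.72]},
    {"delta_pos":[1.8,-13.4,0.2],"twist":[0,0,0.9]},
  ],
  gripper=5.0,
)

```text
t: 18.65
position: [0.6754, 0.1004, 0.1567]
orientation: [[0.504, -0.864, -0.001], [-0.864, -0.504, 0.0], [-0.001, 0.001, -1.0]]
ft_force: [0.1, 0.3, -0.7]
opening: 0.59
```

Request:
move_arm(
  deltas=[
    {"delta_pos":[0,0,0],"twist":[0,0,0.18]},
    {"delta_pos":[0,0,0],"twist":[0,0,0.36]},
    {"delta_pos":[0,0,0],"twist":[0,0,0.54]},
    {"delta_pos":[0,0,0],"twist":[0,0,0.66]},
    {"delta_pos":[0,0,0],"twist":[0,0,0.66]},
  ],
)

```text
t: 19.27
position: [0.6742, 0.1001, 0.1545]
orientation: [[-0.13, -0.992, -0.005], [-0.992, 0.13, -0.001], [0.001, 0.005, -1.0]]
ft_force: [0.3, 0.4, 0.5]
opening: 0.586
```

The crop shows the lip tops clearly, as white bands, with the flare tip at (30,82) and the far rail's mouth end at (108,100). I'll recompute the holder from these.

```bash
python3 -c "
from h import *
import pickle
p,c=pickle.load(open('w2.pkl','rb'))
g=lambda z,l:np.array([ray(c,(a/2.4+330,b/2.4+90),z,p)[:2] for a,b in l])
def sh(n,w):
    d=w[1]-w[0]; print(n,w.round(4).tolist(),'ang',np.degrees(np.arctan2(d[1],d[0])).round(1))
sh('far out',g(.04,[(108,97),(552,63)])); sh('far in',g(.04,[(108,153),(552,122)]))
sh('near in',g(.04,[(265,540),(552,520)])); sh('near out',g(.04,[(310,577),(552,562)]))
sh('near wall foot',g(0,[(105,517),(475,495)])); sh('back foot',g(0,[(475,495),(532,122)]))
sh('flare tip, bend',g(.04,[(40,78),(108,97)]))
plan((*tr(-.135,0),.12,-98))
q=pose(); k=snap('wrist','w7.png'); pickle.dump((q,k),open('w7.pkl','wb'))
hsv=cv2.cvtColor(k['img'],cv2.COLOR_BGR2HSV); m=cv2.inRange(hsv,(4,150,100),(16,255,255))
ct=max(cv2.findContours(m,0,2)[0],key=cv2.contourArea); r=cv2.minAreaRect(ct);print('orange px',r)
print(np.array([ray(k,a,.075,q)[:2] for a in cv2.boxPoints(r)]).round(4).tolist())
"
```

```text
far out [[0.7418, -0.1901], [0.7346, -0.3318]] ang -92.9
far in [[0.7236, -0.1893], [0.7156, -0.334]] ang -93.2
near in [[0.5672, -0.243], [0.5623, -0.3518]] ang -92.6
near out [[0.548, -0.2607], [0.5431, -0.354]] ang -93.0
near wall foot [[0.5577, -0.1916], [0.5484, -0.3517]] ang -93.3
back foot [[0.5484, -0.3517], [0.7084, -0.3585]] ang -2.4
flare tip, bend [[0.7505, -0.1686], [0.7418, -0.1901]] ang -112.1
t 19.275 tcp [0.6742 0.1001 0.1545] psi -97.5 q7 -1.9 f [0.3 0.4 0.5] op 0.586
delta [-0.03, -0.48, 3.45] twist [0.005, -0.001, 0.009] rows 0.6
orange px ((279.5, 201.0), (76.0, 15.0), 90.0)
[[0.713, 0.1001], [0.7117, 0.0904], [0.6585, 0.0971], [0.6599, 0.1075]]
```

View pics/w7.png

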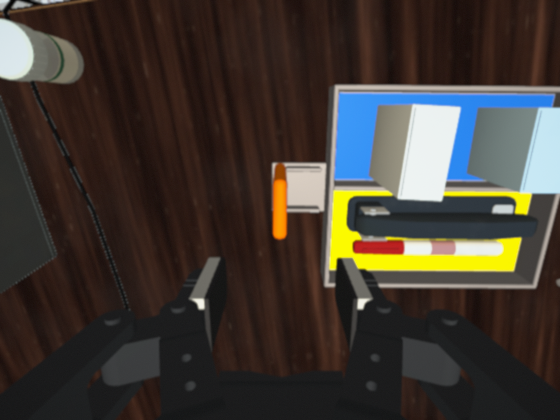

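Holder refined to origin (0.643, -0.261), yaw -93°; the mouth and back-stop readings agree. The tab is centred between the jaws at (280,206), giving (0.681, 0.099), and all the items are fine. Grasping the tab.

Request:
move_arm(
  deltas=[
    {"delta_pos":[0,-0.7,3.5],"twist":[0.005,0,0.005]},
    {"delta_pos":[0,-0.7,7],"twist":[0.005,0,0.005]},
    {"delta_pos":[0,-0.7,10],"twist":[0.005,0,0.005]},
    {"delta_pos":[0,-0.7,11.8],"twist":[0.005,0,0.005]},
    {"delta_pos":[0,-0.7,11.8],"twist":[0.005,0,0.005]},
  ],
)

```text
t: 19.95
position: [0.6793, 0.0989, 0.0348]
orientation: [[-0.134, -0.991, -0.004], [-0.991, 0.134, -0.002], [0.002, 0.003, -1.0]]
ft_force: [0.6, 0.4, -0.5]
opening: 0.588
```

Request:
move_arm(
  deltas=[
    {"delta_pos":[0,0,0],"twist":[0,0,0]},
    {"delta_pos":[0,0,0],"twist":[0,0,0]},
    {"delta_pos":[0,0,0],"twist":[0,0,0]},
    {"delta_pos":[0,0,0],"twist":[0,0,0]},
    {"delta_pos":[0,0,0],"twist":[0,0,0]},
  ],
  gripper=0.3,
  grip_force=60,
)

```text
t: 20.58
position: [0.6803, 0.0996, 0.0364]
orientation: [[-0.134, -0.991, -0.001], [-0.991, 0.134, -0.001], [0.001, 0.001, -1.0]]
ft_force: [-0.2, -0.2, 4.7]
opening: 0.106
```

```bash
python3 -c "
from h import *
plan((.6504,-.126,pose()[0][2],-93))
x=np.array([np.cos(np.radians(-93)),np.sin(np.radians(-93))])
w=np.array([.6504,-.126])-.12*x; print(w)
plan((*w,pose()[0][2],-93))"
```

```text
t 20.575 tcp [0.6803 0.0996 0.0364] psi -97.7 q7 -1.91 f [-0.2 -0.2  4.7] op 0.106
delta [22.76, -0.05, 0.01] twist [0.001, -0.001, -0.082] rows 3.6
[ 0.65668031 -0.00616446]
t 20.575 tcp [0.6803 0.0996 0.0364] psi -97.7 q7 -1.91 f [-0.2 -0.2  4.7] op 0.106
delta [10.8, 0.93, 0.01] twist [0.001, -0.001, -0.082] rows 1.7
```

Request:
move_arm(
  deltas=[
    {"delta_pos":[0.4,0.2,0],"twist":[0,0,-0.01]},
    {"delta_pos":[1.2,0.6,0],"twist":[0,0,-0.03]},
    {"delta_pos":[2,1,0],"twist":[0,0,-0.05]},
    {"delta_pos":[2.8,1.4,0],"twist":[0,0,-0.07]},
    {"delta_pos":[3.1,1.55,0],"twist":[0,0,-0.082]},
  ],
)

```text
t: 21.2
position: [0.6604, 0.0736, 0.0364]
orientation: [[-0.049, -0.999, -0.001], [-0.999, 0.049, 0.003], [-0.003, 0.001, -1.0]]
ft_force: [0.4, 5.7, 0.3]
opening: 0.111
```

Request:
move_arm(
  deltas=[
    {"delta_pos":[0,0,0],"twist":[0,0,0]},
    {"delta_pos":[0,0,0],"twist":[0,0,0]},
  ],
)

```text
t: 21.45
position: [0.6601, 0.0733, 0.0364]
orientation: [[-0.049, -0.999, -0.001], [-0.999, 0.049, 0.002], [-0.002, 0.001, -1.0]]
ft_force: [-0.4, 2.2, 1.0]
opening: 0.11
```

```bash
cat > chk.py <<'E'
from h import *
import pickle
plan((.6607,.0707,.0364,-93),(.6504,-.126,.0364,-93))
cs={n:snap(n,n+'1.png') for n in('side','scene')}; pickle.dump(cs,open('cs1.pkl','wb'))
for n,c in cs.items():
    hsv=cv2.cvtColor(c['img'],cv2.COLOR_BGR2HSV); m=cv2.inRange(hsv,(24,120,100),(34,255,255)); m[:180]=0; m[290:]=0; m[:,:190]=0; m[:,330:]=0
    ct=max(cv2.findContours(m,0,2)[0],key=cv2.contourArea); a=cv2.approxPolyDP(ct,2,True)[:,0]
    print(n,[(q.tolist(),ray(c,q,.004)[:2].round(3).tolist()) for q in a])
E
python3 chk.py
```

```text
t 21.45 tcp [0.6601 0.0733 0.0364] psi -92.8 q7 -1.8 f [-0.4  2.2  1. ] op 0.11
delta [0.26, -0.07, 0.0] twist [0.001, 0.002, 0.004] rows 0.0
delta [19.7, -0.0, 0.0] twist [0.0, 0.0, 0.0] rows 3.2
side [([246, 209], [0.626, -0.149]), ([251, 212], [0.611, -0.135]), ([243, 242], [0.616, -0.002]), ([253, 212], [0.606, -0.135]), ([257, 210], [0.596, -0.145]), ([259, 215], [0.588, -0.121]), ([251, 242], [0.597, -0.003]), ([257, 243], [0.581, 0.001]), ([265, 210], [0.574, -0.146])]
scene [([283, 197], [0.652, -0.144]), ([288, 203], [0.613, -0.139]), ([291, 202], [0.614, -0.15])]
```

Aligned with the holder axis; sliding in.

Request:
move_arm(
  deltas=[
    {"delta_pos":[0.5,-0.05,0],"twist":[0,0,0.004]},
    {"delta_pos":[1.5,-0.05,0],"twist":[0,0,0.004]},
    {"delta_pos":[2.7,-0.05,0],"twist":[0,0,0.004]},
    {"delta_pos":[3.9,-0.05,0],"twist":[0,0,0.004]},
    {"delta_pos":[4.5,-0.05,0],"twist":[0,0,0.004]},
  ],
)

```text
t: 22.18
position: [0.6587, 0.0307, 0.0364]
orientation: [[-0.051, -0.999, -0.001], [-0.999, 0.051, 0.006], [-0.006, 0.001, -1.0]]
ft_force: [-0.4, 7.0, 1.7]
opening: 0.111
```

```bash
python3 -c "
from h import *
plan((.6504,-.126,.0364,-93))"
```

```text
t 22.175 tcp [0.6587 0.0307 0.0364] psi -92.9 q7 -1.74 f [-0.4  7.   1.7] op 0.111
delta [15.7, 0.02, -0.09] twist [0.001, 0.006, 0.001] rows 2.5
```

Request:
move_arm(
  deltas=[
    {"delta_pos":[0.6,0,0],"twist":[0,0.006,0]},
    {"delta_pos":[1.8,0,0],"twist":[0,0.006,0]},
    {"delta_pos":[3,0,0],"twist":[0,0.006,0]},
    {"delta_pos":[4.2,0,0],"twist":[0,0.006,0]},
    {"delta_pos":[5,0,0],"twist":[0,0.006,0]},
  ],
)

```text
t: 22.8
position: [0.6565, -0.0157, 0.0364]
orientation: [[-0.049, -0.999, -0.0], [-0.999, 0.049, 0.004], [-0.004, 0.0, -1.0]]
ft_force: [-0.3, 7.6, 2.9]
opening: 0.108
```

```bash
python3 -c "
from h import *
plan((.6504,-.126,.0364,-93))"
```

```text
t 22.8 tcp [ 0.6565 -0.0157  0.0364] psi -92.8 q7 -1.66 f [-0.3  7.6  2.9] op 0.108
delta [11.05, 0.07, -0.05] twist [0.001, 0.004, 0.003] rows 1.8
```

Request:
move_arm(
  deltas=[
    {"delta_pos":[0.6,0,0],"twist":[0,0.004,0]},
    {"delta_pos":[1.8,0,0],"twist":[0,0.004,0]},
    {"delta_pos":[3,0,0],"twist":[0,0.004,0]},
    {"delta_pos":[4.2,0,0],"twist":[0,0.004,0]},
    {"delta_pos":[5,0,0],"twist":[0,0.004,0]},
  ],
)

```text
t: 23.42
position: [0.6544, -0.0621, 0.0364]
orientation: [[-0.047, -0.999, 0.0], [-0.999, 0.047, 0.005], [-0.005, 0.0, -1.0]]
ft_force: [0.5, 7.9, 3.1]
opening: 0.11
```

Request:
move_arm(
  deltas=[
    {"delta_pos":[0.6,0,0],"twist":[0,0.004,0]},
    {"delta_pos":[1.6,0,0],"twist":[0,0.004,0]},
    {"delta_pos":[2.6,0,0],"twist":[0,0.004,0]},
    {"delta_pos":[3.5,0,0],"twist":[0,0.004,0]},
    {"delta_pos":[4.2,0,0],"twist":[0,0.004,0]},
  ],
)

```text
t: 24.05
position: [0.6528, -0.0999, 0.0364]
orientation: [[-0.044, -0.999, 0.0], [-0.999, 0.044, 0.006], [-0.006, 0.0, -1.0]]
ft_force: [0.2, 7.2, 3.7]
opening: 0.108
```

```bash
python3 -c "
from h import *
plan((.6504,-.126,.0364,-93))"
```

```text
t 24.05 tcp [ 0.6528 -0.0999  0.0364] psi -92.5 q7 -1.53 f [0.2 7.2 3.7] op 0.108
delta [2.62, 0.13, -0.01] twist [0.0, 0.006, 0.009] rows 0.4
```

Remaining: about 26 mm to the stop. I'll go slowly and watch the force.

Request:
move_arm(
  deltas=[
    {"delta_pos":[0.5,0,0],"twist":[0,0.006,0.005]},
    {"delta_pos":[1.0,0.05,0],"twist":[0,0.006,0.009]},
    {"delta_pos":[1.5,0.1,0],"twist":[0,0.006,0.009]},
    {"delta_pos":[2.0,0.1,0],"twist":[0,0.006,0.009]},
    {"delta_pos":[2.4,0.1,0],"twist":[0,0.006,0.009]},
  ],
)

```text
t: 24.68
position: [0.6513, -0.1193, 0.0364]
orientation: [[-0.05, -0.999, 0.0], [-0.999, 0.05, 0.006], [-0.006, 0.0, -1.0]]
ft_force: [0.4, 8.1, 4.1]
opening: 0.108
```

Request:
move_arm(
  deltas=[
    {"delta_pos":[0.3,0,0],"twist":[0,0,0]},
    {"delta_pos":[0.5,0,0],"twist":[0,0,0]},
    {"delta_pos":[0.7,0,0],"twist":[0,0,0]},
  ],
)

```text
t: 25.05
position: [0.6512, -0.1216, 0.0366]
orientation: [[-0.046, -0.999, -0.0], [-0.999, 0.046, 0.011], [-0.011, 0.001, -1.0]]
ft_force: [-1.1, 9.5, 3.6]
opening: 0.107
```

Request:
move_arm(
  deltas=[
    {"delta_pos":[0.6,0,0],"twist":[0,0.01,0]},
    {"delta_pos":[1.0,0,0],"twist":[0,0.01,0]},
    {"delta_pos":[1.3,0,0],"twist":[0,0.01,0]},
    {"delta_pos":[1.3,0,0],"twist":[0,0.01,0]},
  ],
)

```text
t: 25.55
position: [0.6519, -0.1254, 0.0368]
orientation: [[-0.042, -0.999, 0.001], [-0.999, 0.042, 0.012], [-0.012, -0.0, -1.0]]
ft_force: [1.6, 13.2, 3.9]
opening: 0.109
```

Request:
move_arm(
  deltas=[
    {"delta_pos":[1.2,0.1,0],"twist":[0,0.01,0.01]},
    {"delta_pos":[1.8,0.1,0],"twist":[0,0.01,0.01]},
    {"delta_pos":[1.8,0.1,0],"twist":[0,0.01,0.01]},
  ],
)

```text
t: 25.92
position: [0.6526, -0.1256, 0.0375]
orientation: [[-0.042, -0.999, 0.002], [-0.999, 0.042, 0.023], [-0.023, -0.001, -1.0]]
ft_force: [0.4, 22.2, 7.1]
opening: 0.106
```

```bash
cat > f.py <<'E'
from h import *
import sys
plan((.6504,-.126,.0364,-93))
for n in('side','scene'):
    c=snap(n,n+sys.argv[1]+'.png')
    hsv=cv2.cvtColor(c['img'],cv2.COLOR_BGR2HSV)
    for k,a,b,z in(('orange',(4,150,80),(15,255,255),.075),('yel',(24,120,100),(34,255,255),.004)):
        m=cv2.inRange(hsv,a,b); m[:165]=0; m[250:]=0; m[:,:190]=0; m[:,330:]=0
        cc=[x for x in cv2.findContours(m,0,2)[0] if cv2.contourArea(x)>8]
        for x in cc:
            e=[x[x[:,0,1].argmin(),0],x[x[:,0,0].argmax(),0],x[x[:,0,1].argmax(),0],x[x[:,0,0].argmin(),0]]
            print(n,k,cv2.contourArea(x),[(q.tolist(),ray(c,q,z)[:2].round(3).tolist()) for q in e])
E
python3 f.py 2
```

```text
t 25.925 tcp [ 0.6526 -0.1256  0.0375] psi -92.4 q7 -1.47 f [ 0.4 22.2  7.1] op 0.106
delta [0.05, 0.22, 0.11] twist [-0.001, 0.023, 0.01] rows 0.1
side orange 192.5 [([238, 191], [0.64, -0.124]), ([243, 213], [0.615, -0.023]), ([228, 214], [0.65, -0.017]), ([226, 194], [0.669, -0.109])]
side yel 75.0 [([268, 174], [0.582, -0.344]), ([272, 174], [0.57, -0.344]), ([263, 198], [0.585, -0.207]), ([263, 195], [0.587, -0.223])]
side yel 25.5 [([258, 174], [0.612, -0.343]), ([264, 174], [0.594, -0.343]), ([255, 197], [0.608, -0.211]), ([255, 197], [0.608, -0.211])]
scene orange 94.0 [([277, 175], [0.662, -0.131]), ([281, 200], [0.527, -0.072]), ([279, 200], [0.529, -0.067]), ([273, 190], [0.586, -0.079])]
```

Force jumped to 22 N with no more motion, right at the predicted home position, so the tray is against the stop. I'll relax, release and rise.

Request:
move_arm(
  deltas=[
    {"delta_pos":[0.1,0,0],"twist":[0,0,0]},
    {"delta_pos":[0.1,0,0],"twist":[0,0,0]},
  ],
)

```text
t: 26.28
position: [0.6522, -0.1253, 0.0378]
orientation: [[-0.042, -0.999, 0.001], [-0.999, 0.042, 0.024], [-0.024, -0.0, -1.0]]
ft_force: [-1.8, 7.0, 4.9]
opening: 0.109
```

Request:
move_arm(
  deltas=[
    {"delta_pos":[0,0,0],"twist":[0,0,0]},
    {"delta_pos":[0,0,0],"twist":[0,0,0]},
    {"delta_pos":[0,0,0],"twist":[0,0,0]},
  ],
  gripper=3.5,
)

```text
t: 26.65
position: [0.6517, -0.1268, 0.0373]
orientation: [[-0.043, -0.999, 0.0], [-0.999, 0.043, 0.023], [-0.023, 0.001, -1.0]]
ft_force: [0.7, 0.2, 0.7]
opening: 0.41
```

Request:
move_arm(
  deltas=[
    {"delta_pos":[0,0,-1.5],"twist":[0,0,0]},
    {"delta_pos":[0,0,-5],"twist":[0,0.02,0]},
    {"delta_pos":[0,0,-10],"twist":[0,0.02,0]},
    {"delta_pos":[0,0,-14],"twist":[0,0.02,0]},
    {"delta_pos":[0,0,-14],"twist":[0,0.02,0]},
  ],
)

```text
t: 27.28
position: [0.6549, -0.131, 0.1837]
orientation: [[-0.044, -0.999, 0.011], [-0.999, 0.044, 0.001], [-0.001, -0.011, -1.0]]
ft_force: [-0.1, -0.4, -0.6]
opening: 0.411
```

Request:
move_arm(
  deltas=[
    {"delta_pos":[0,0,0],"twist":[0,0,0]},
    {"delta_pos":[0,0,0],"twist":[0,0,0]},
    {"delta_pos":[0,0,0],"twist":[0,0,0]},
  ],
)

```text
t: 27.65
position: [0.6542, -0.1309, 0.1824]
orientation: [[-0.044, -0.999, 0.008], [-0.999, 0.044, 0.001], [-0.002, -0.008, -1.0]]
ft_force: [-0.2, -0.2, 0.6]
opening: 0.41
```

```bash
python3 f.py 3
cat > g.py <<'E'
from h import *
q=pose(); c=snap('wrist','w8.png'); hsv=cv2.cvtColor(c['img'],cv2.COLOR_BGR2HSV)
f=lambda l,z:np.array([ray(c,a,z,q)[:2] for a in l]).round(4).tolist()
H=lambda P:[(np.round([ (np.array(w)-[.6433,-.2608])@[-.0523,-.9986],(np.array(w)-[.6433,-.2608])@[.9986,-.0523]],4)).tolist() for w in P]
for k,a,b,z in(('yel',(22,120,100),(34,255,255),.004),('blue',(100,150,80),(118,255,255),.004),('orange',(4,150,80),(16,255,255),.075),('red',(172,120,60),(180,255,255),.0115),('lb top',(85,15,190),(110,120,255),.074)):
    m=cv2.inRange(hsv,a,b); m[:90]=0
    ct=max(cv2.findContours(m,0,2)[0],key=cv2.contourArea); r=cv2.boxPoints(cv2.minAreaRect(ct)); print(k,cv2.contourArea(ct),r.round().tolist(),'holder frame',H(f(r,z)))
E
python3 g.py
```

```text
t 27.65 tcp [ 0.6542 -0.1309  0.1824] psi -92.5 q7 -1.47 f [-0.2 -0.2  0.6] op 0.41
delta [-0.45, 0.52, 14.6] twist [-0.008, 0.002, 0.008] rows 2.3
side orange 330.0 [([231, 191], [0.658, -0.124]), ([243, 214], [0.614, -0.019]), ([241, 215], [0.619, -0.014]), ([226, 192], [0.67, -0.118])]
side yel 76.5 [([268, 174], [0.582, -0.344]), ([272, 174], [0.57, -0.344]), ([262, 198], [0.588, -0.207]), ([262, 198], [0.588, -0.207])]
side yel 25.0 [([259, 174], [0.609, -0.343]), ([264, 174], [0.594, -0.343]), ([256, 198], [0.605, -0.206]), ([256, 194], [0.607, -0.227])]
scene orange 159.0 [([273, 174], [0.673, -0.124]), ([281, 200], [0.527, -0.072]), ([280, 201], [0.523, -0.067]), ([273, 174], [0.673, -0.124])]
yel 3936.0 [[321.0, 195.0], [497.0, 195.0], [497.0, 268.0], [321.0, 268.0]] holder frame [[-0.0906, -0.0019], [0.0814, -0.0004], [0.0961, -0.0787], [-0.0873, -0.0804]]
blue 4495.5 [[325.0, 183.0], [328.0, 107.0], [520.0, 115.0], [517.0, 191.0]] holder frame [[-0.0876, 0.01], [-0.088, 0.0803], [0.0884, 0.0749], [0.1001, 0.0039]]
orange 780.5 [[267.0, 170.0], [281.0, 170.0], [281.0, 238.0], [267.0, 238.0]] holder frame [[-0.1405, 0.0343], [-0.1301, 0.0343], [-0.1295, -0.0199], [-0.1406, -0.02]]
red 0.0 [[386.0, 250.0], [386.0, 250.0], [385.0, 250.0], [385.0, 250.0]] holder frame [[-0.024, -0.0563], [-0.024, -0.0563], [-0.025, -0.0563], [-0.025, -0.0563]]
lb top 3278.5 [[486.0, 195.0], [502.0, 114.0], [546.0, 122.0], [531.0, 203.0]] holder frame [[0.0272, 0.0163], [0.0273, 0.0757], [0.0606, 0.0703], [0.0628, 0.01]]
```

The tab now reads -135 mm in the holder frame, as it should when home, and the light blue carton's top is upright at its size. One last check on the white carton and marker, then I'll hand in.

```bash
cat >> g.py <<'E'
B=c['img'].astype(int); S=hsv[...,1]
m=((B.min(2)>175)&(S<40)).astype(np.uint8); m[:90]=0; m[215:]=0; m[:,:330]=0; m[:,460:]=0
ct=max(cv2.findContours(m,0,2)[0],key=cv2.contourArea); r=cv2.boxPoints(cv2.minAreaRect(ct)); print('white top',cv2.contourArea(ct),r.round().tolist(),H(f(r,.082)))
m=cv2.inRange(hsv,(0,130,60),(4,255,255))|cv2.inRange(hsv,(168,130,60),(180,255,255)); m[:190]=0; m[280:]=0; m[:,:310]=0
ct=max(cv2.findContours(m,0,2)[0],key=cv2.contourArea); r=cv2.boxPoints(cv2.minAreaRect(ct)); print('red cap',cv2.contourArea(ct),r.round().tolist(),H(f(r,.0115)))
E
python3 g.py | tail -2
```

```text
white top 3243.0 [[377.0, 201.0], [389.0, 116.0], [430.0, 122.0], [418.0, 207.0]] [[-0.0583, 0.0131], [-0.0553, 0.0738], [-0.0262, 0.0701], [-0.0271, 0.0088]]
red cap 411.0 [[344.0, 241.0], [388.0, 241.0], [388.0, 251.0], [344.0, 251.0]] [[-0.0666, -0.0468], [-0.0229, -0.0465], [-0.0218, -0.0572], [-0.066, -0.0576]]
```

```bash
python3 -c "
from h import *
print(manip.finish_job()); print(manip.get_obs()['t'])"
```

```text
the job is handed in; nothing more can be done
None
the job is handed in; nothing more can be done
```

The three supplies are sorted into the tray and the loaded tray is home in the holder. I handed the job in at about 28 s of the 72 s; it gave no verdict.

I placed the light blue carton beside the white one. The marker and stapler went side by side on the yellow floor. Then I gripped the tab, lined the tray up with the holder and slid it in. At the stop the push force rose to 22 N with only about 0.2 mm of further motion. I relaxed, let go and rose clear.

My last checks, in the holder frame:

- **Tray:** the tab reads -135 mm, as it should when home. The yellow floor's tab end reads about -87 to -91 mm, against -91 mm expected. From the side camera the yellow floor's inner end reads about 8 mm short of home. That camera is only good to about 5 mm there, so I went by the wrist view and the stop force.
- **Cartons:** both tops have the right size at their standing heights (about 61 x 30 mm white, 60 x 34 mm light blue) and lie over the blue floor.
- **Marker:** its cap lies on the yellow floor.
- **Stapler:** I did not measure it again after the slide. The last pictures before it showed it on its base next to the marker.
- **Radio, pocket scale and vial:** the arm never went near them, but I did not measure their positions at the end.

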